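# Weigh a batch tray of spectacle temples on the hand scale

## Robot

A 7-joint arm with a two-finger parallel gripper is mounted at the origin on the work surface. World frame = base frame: x ahead of the robot, y to its left, z up, the work surface at z = 0. Lengths are in m, angles in rad, forces in N, time in s.
With the tool pointing down it reaches from about 0.4 to 0.85 m from the base axis. Payload 10.4 kg.
Tool frame: the origin (TCP) lies on the front face of the gripper's body, between the roots of the fingers; the fingertips stand 70 mm ahead of it and the grasp point (between the pads) lies 51 mm ahead of it (grasp_offset is the distance from the TCP to the grasp point, in m); z points along the fingers, y is the direction in which the jaws open and shut (so a half turn about z gives the same grasp; the last joint's range is limited). The gripper opens to 87 mm and grips with 3 to 60 N. Pads are 19 mm wide; open, the fingers measure 117 mm over their backs; the gripper's body (75 mm by 190 mm) begins 51 mm behind the grasp point.
Start: joints at [-1.36, 0.332, -0.065, 1.46, 0.022, 1.35, -0.088], TCP at [0.145, 0.608, 0.292] pointing down, gripper open.
Joint ranges: [-2.6, 2.6], [-0.5, 2.12], [-1.47, 1.34], [0.16, 2.42], [-1.27, 4.41], [0.06, 2.06], [-2.6, 2.6]. Speed limits (rad/s): [2.22, 2.22, 2.79, 2.79, 3.14, 3.14, 3.14].

## Interface

Orientations are given as a unit quaternion [x, y, z, w].
In Python, from bench import * gives the robot as it stands. The module is installed in compiled form; this text tells all that it offers.
- The arm moves only by the tool arm_command, never from a script. Its argument "commands" is a list of rows, each a list of 3 entries, a list of its own where there are three numbers: the opening in per cent of the stroke, from 0 (shut) to 100 (fully open), then the shift along the tool's x, y, z in m, then the turn, a rotation vector about the tool's x, y, z in rad. A call has exactly 10 rows; each row is the pose to reach, as a shift and turn from the pose commanded when the call began, along the tool's axes at that moment; what a row does not reach only later rows make up. A row lasts 1/12 s, in which the tool goes at most 41.7 mm and 7.16 degrees, less where a joint would pass 70% of its speed; a pose out of reach is approached as far as the arm can. A call with a gripper value outside its range is refused whole. The fingers move at their own pace and stop on an object; "squeeze" is the grip in N (left out, the last holds). Time passes only in rows, so rows that repeat a pose let the fingers close, or fill a call up. It gives the time, the measured TCP pose, the force and the opening at its end, in the units of the state.
- read_state(): the state, without advancing time (a new reading comes with each control period).
- camera(name): name is "scene" or "top" or "wrist"; returns a dict with "pixels" (384x512x3 uint8, red, green, blue), "fx", "fy", "cx", "cy" (pixels), "dist_coeffs" ([k1, k2, p1, p2, k3] as OpenCV has them; the pictures are not rectified), "rvec" (rotation vector, rad) and "tvec" (3), from world to camera coordinates, as OpenCV has them; the wrist camera has in their place "mount" (4x4, takes a point from camera to tool coordinates, whose origin is the TCP and whose axes are the flange's). Camera axes: x right, y down, z forward; pixel columns grow to the right and rows downward; lengths in m; the calibration is good to about 2 mm. A picture is of the moment at which its call begins: read the wrist's pose just before it. There is no depth.
- close_job(): hands the job in, once; it reports no verdict.
The state is a dict: "time": time; "joint_positions": joint angles; "joint_vel": joint speeds; "joint_torque": joint torques, N m; "ee_pos": TCP position; "eef_rot": TCP orientation; "ft_force": force on the tool from outside, world axes, zero at the start; "torque": the same for the moment, N m; "width": finger opening in m.
Only numpy, scipy, OpenCV 4.12 (cv2) and the standard library are available. Lean on these libraries where they do the work, as an engineer would, in place of code of your own. Each camera call takes 0.05 s, during which the arm holds its last target.

## Task

Take the spring hand scale out of its stand, catch the wire handle of the rectangular parts tray with its hook, and lift until the tray hangs a few centimetres clear of the table; hold it still there for about two seconds so that the weight can be read. Then carry it on the hook to the flat dark rubber pad, set it down level in the middle of the pad, unhook, and hang the scale back in its stand. The gripper must not touch the tray, do not drop, tip or swing it about, and leave the other things where they are.

Things in the scene. Friction and masses are not known exactly. Their poses are not given: they have to be found in the camera images.
- scale: Loose spring hand scale, upright, 0.21 kg. Origin: centre of the housing's foot; z up. Aluminium housing 36 (x) by 22 (y) mm, z 0 to 60; black shoulder plate 36 (x) by 56 (y) mm, z 60 to 68; black handle block 50 (x) by 18 (y) mm, z 68 to 112. Below the foot hangs a steel hook lying in the x-z plane, its mouth open to +x. Not tracked while held
- scale_grip (a point): Centre of the scale's handle, 94 mm above the scale's origin, 26 mm above the shoulder plate; axes as the scale. Pinch the handle across y from above
- scale_shoulder (a point): On the scale's axis at the underside of the shoulder plate, 60 mm above the scale's origin; it coincides with stand_seat when hung in the stand
- scale_hook (a joint): How far the hook is pulled out of the housing, m, 0 to 0.04; spring 200 N/m, about 0.0015 with nothing on it, 0.013 to 0.026 with the tray hanging
- hook_bowl (a point): Inside bottom of the hook where a hanging wire's underside rests, on the scale's axis, 51.5 mm below its origin plus the pull-out. 7 mm bar: underside 7 mm below here, back 15 mm to -x, tip 15 mm to +x with its top 12 mm above here; the neck to the housing passes 40 mm above. A 6 mm wire goes in or out over the tip with its centre 16 to 33 mm above here
- stand: Fixed stand; origin on the table below the seat. Base plate 90 mm wide, x -35 to 115 mm, 8 thick. Post 14 by 14 mm, 150 high, front face at x = 71, with a 50 mm crosspiece on top. Two level prongs along x, -25 to 85, 34 mm apart inside, 50 mm over all, tops at z = 150, with 5 mm upturned lips at their free -x ends. The scale starts hanging there, its x along the stand's x
- stand_seat (a point): Between the prongs, level with their tops, 150 mm above the table; axes as the stand. The scale hangs with its housing between the prongs and its shoulder plate on them; it lifts straight up and out (the hook passes between the prongs) and goes back the same way
- tray: Loose rectangular aluminium tray, 90 (x) by 110 (y) by 32 mm high, holding spectacle temples, total 240 to 480 g; origin: centre of its underside. A rigid 6 mm steel wire handle stands over it in its y-z plane: uprights at y = +-51 mm, a crossbar along y that rises gently to its peak in the middle. Inside contents stay below 25 mm
- tray_bail (a point): Centre of the wire at the handle's peak, 95 mm above the tray's underside; axes as the tray, so the wire runs along y and a hook enters along x
- pad: Fixed dark rubber pad, 150 (x) by 170 (y) by 4 mm, flat on the table; origin: centre of its underside
- pad_top (a point): Centre of the pad's upper face, 4 mm above the table
- pot: Round aluminium pot of screws, 80 mm across, 42 mm high, wire handle folded down; bystander, may stand in front of, beside or behind the tray
- glasses: Folded spectacles lying flat, about 135 by 46 by 18 mm; bystander
- screwdriver: Small screwdriver, 150 mm long, lying on the table; bystander
- bottle: White bottle, 52 mm across, 130 mm tall; bystander
- jig: Steel jig block, 80 by 60 by 48 mm; bystander
- dish: Clear dish of small parts, 100 mm across, 22 mm high; bystander
Not all that is in view belongs to the job. Leave any yellow look-alike of the stand alone.

How it is judged:
By the outcome, as a careful person would: the job done as asked, in the order asked, and still so for the second after the job is handed in, with the robot touching nothing.
It also fails if it takes over 72 s, if anything falls off the work surface, if the arm or the gripper's body presses on something with over 40 N, if the wrist force passes 120 N, or if a joint passes its speed limit or range.

## Working session

There is one attempt and no reset: what is moved stays moved. The work goes in short steps, Python scripts to look and compute and a tool call to move; the robot and the scene stay as the last step left them, time stands still between calls to the robot, and variables do not carry over. Pictures are saved under pics/ and viewed, and the job is handed in when it is done.

Besides the shell and the picture viewer there is one more tool, called after "Emit:" by a JSON object that holds its "api" and its "payload". arm_command: Moves the arm, as the interface text tells. Its arguments: {"type":"object","properties":{"commands":{"type":"array","items":{"type":"array"}},"squeeze":{"type":"number"}},"required":["commands"]}

```bash
ls; mkdir -p pics
cat > h.py <<'E'
from bench import *
import numpy as np, cv2
from scipy.spatial.transform import Rotation as R
def grab(n):
    s=read_state(); c=camera(n); c['s']=s
    c['K']=np.array([[c['fx'],0,c['cx']],[0,c['fy'],c['cy']],[0,0,1.]]); c['D']=np.array(c['dist_coeffs'],float)
    if 'mount' in c:
        T=np.eye(4);T[:3,:3]=R.from_quat(s['eef_rot']).as_matrix();T[:3,3]=s['ee_pos']
        M=T@np.array(c['mount']); c['C']=M[:3,3]; c['Rwc']=M[:3,:3]
    else:
        Rm=cv2.Rodrigues(np.array(c['rvec'],float))[0]; c['Rwc']=Rm.T; c['C']=-Rm.T@np.array(c['tvec'],float).ravel()
    return c
def ray(c,uv):
    p=cv2.undistortPoints(np.array(uv,float).reshape(-1,1,2),c['K'],c['D']).reshape(-1,2)
    d=np.c_[p,np.ones(len(p))]@c['Rwc'].T
    return d/np.linalg.norm(d,axis=1,keepdims=True)
def onplane(c,uv,z):
    d=ray(c,uv); return c['C']+d*((z-c['C'][2])/d[:,2])[:,None]
def proj(c,P):
    Rm=c['Rwc'].T; t=-Rm@c['C']
    return cv2.projectPoints(np.array(P,float).reshape(-1,1,3),cv2.Rodrigues(Rm)[0],t,c['K'],c['D'])[0].reshape(-1,2)
def tri(c1,u1,c2,u2):
    d1=ray(c1,[u1])[0];d2=ray(c2,[u2])[0]
    A=np.c_[d1,-d2];x=np.linalg.lstsq(A,c2['C']-c1['C'],rcond=None)[0]
    a=c1['C']+x[0]*d1;b=c2['C']+x[1]*d2
    return (a+b)/2,np.linalg.norm(a-b)
def save(c,name,crop=None,k=1,grid=False):
    im=c['pixels'][:,:,::-1].copy()
    if crop: x0,y0,x1,y1=crop; im=im[y0:y1,x0:x1]
    im=cv2.resize(im,None,fx=k,fy=k,interpolation=cv2.INTER_CUBIC)
    cv2.imwrite('pics/'+name,im)
import pickle
def keep(c,n): pickle.dump({k:v for k,v in c.items()},open(n,'wb'))
def load(n): return pickle.load(open(n,'rb'))
E
python3 - <<'E'
from h import *
s=read_state(); print({k:np.round(v,4).tolist() for k,v in s.items()})
for n in ['scene','top','wrist']:
    c=grab(n); save(c,n+'0.png',k=1.5); keep(c,n+'0.pkl'); print(n,c['C'].round(3),c['Rwc'].round(2).tolist(),c['fx'])
E
```

```text
pics
{'time': 0.0, 'joint_positions': [-1.3596, 0.3329, -0.0647, 1.4609, 0.0216, 1.3499, -0.0885], 'joint_vel': [-0.0005, 0.0011, 0.0023, 0.0027, 0.0015, -0.0001, -0.0009], 'joint_torque': [-0.0007, -62.3263, 0.0243, -38.9886, -0.0612, 0.0401, 0.0002], 'ee_pos': [0.1447, 0.6077, 0.2914], 'eef_rot': [0.1166, 0.9932, -0.0007, -0.0001], 'ft_force': [-0.2775, -0.4162, 0.3459], 'torque': [-0.0205, 0.0051, -0.0236], 'width': 0.0874}
scene [0.984 0.69  1.024] [[-0.87, 0.35, -0.35], [0.5, 0.62, -0.61], [0.0, -0.7, -0.71]] 480.0059043430346
top [ 0.378 -0.079  1.579] [[0.02, -0.99, 0.13], [-1.0, -0.02, -0.01], [0.01, -0.13, -0.99]] 464.7111638284019
wrist [0.071 0.626 0.385] [[0.23, 0.93, 0.27], [0.97, -0.22, -0.07], [-0.0, 0.28, -0.96]] 274.69439352664716
```

View pics/scene0.png

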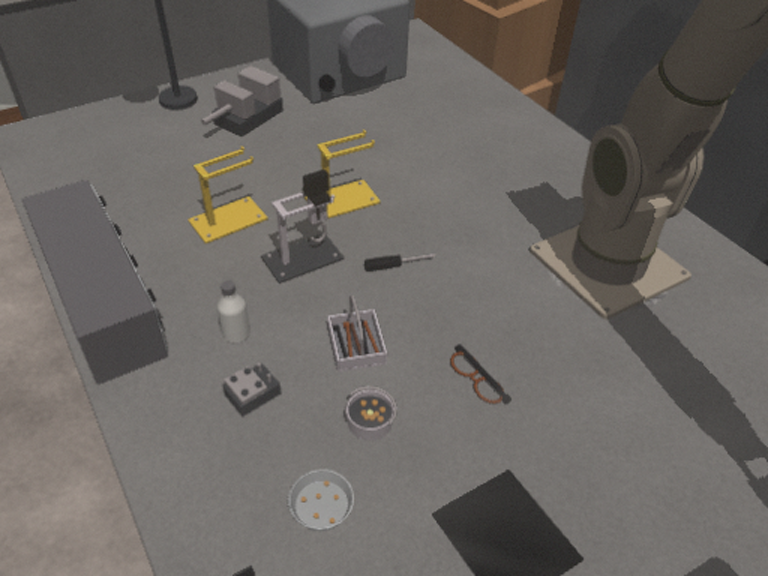

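View pics/top0.png

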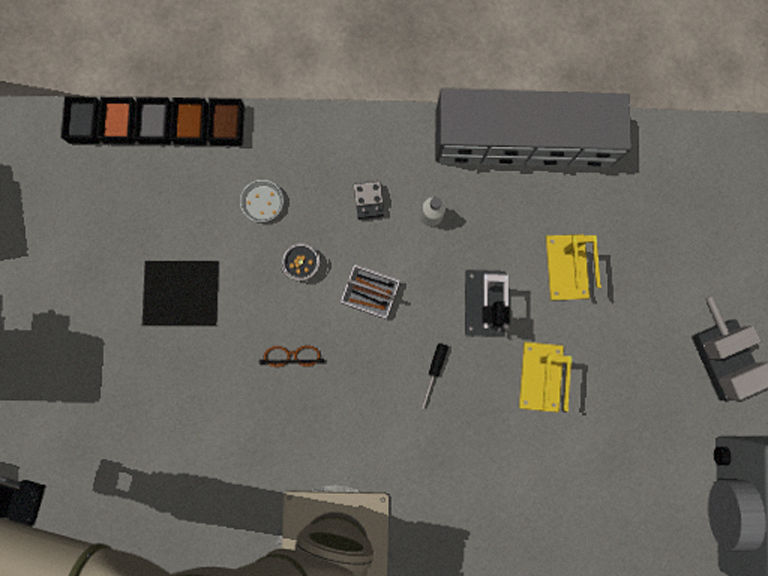

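View pics/wrist0.png

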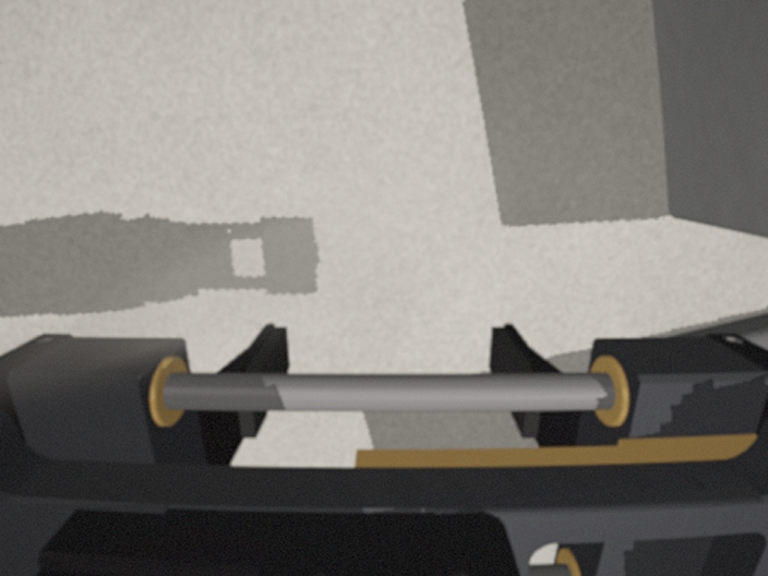

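Run:
```python
from h import *
t=load('top0.pkl'); s=load('scene0.pkl')
save(t,'t_st.png',(280,160,400,280),5); save(s,'s_st.png',(160,90,280,200),6); save(t,'t_tr.png',(180,150,290,240),6); save(s,'s_tr.png',(200,180,290,300),5)
```

```text
(no output)
```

View pics/t_st.png

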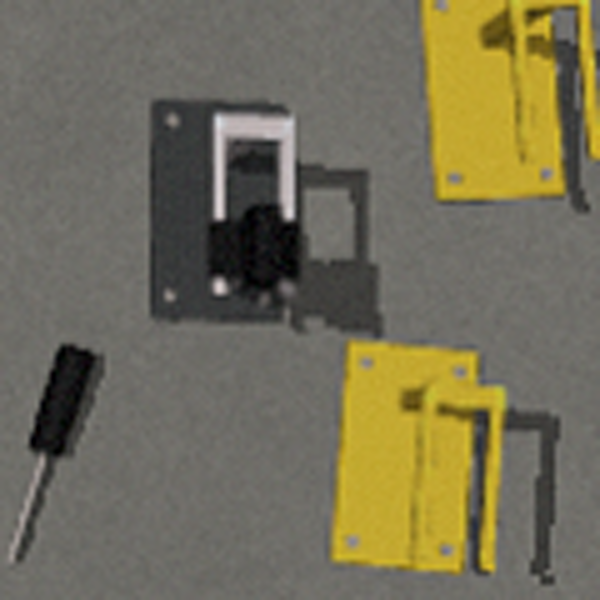

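View pics/s_st.png

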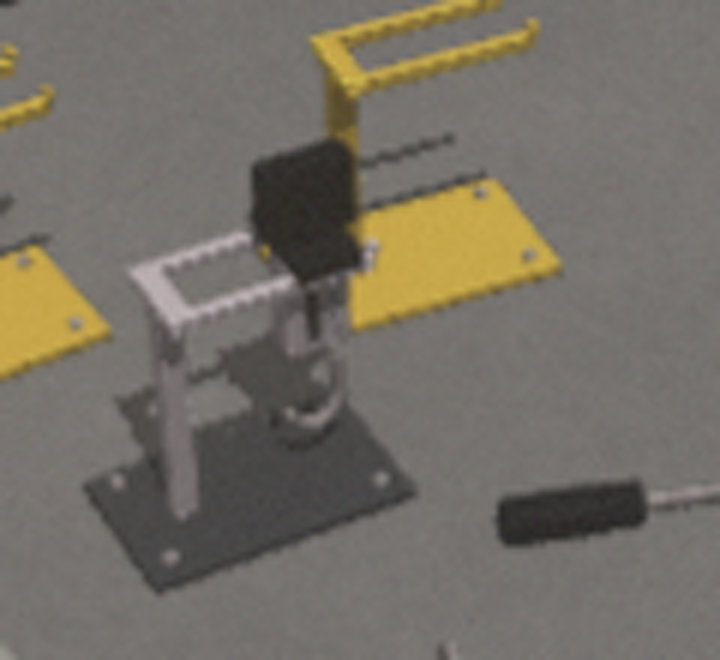

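View pics/t_tr.png

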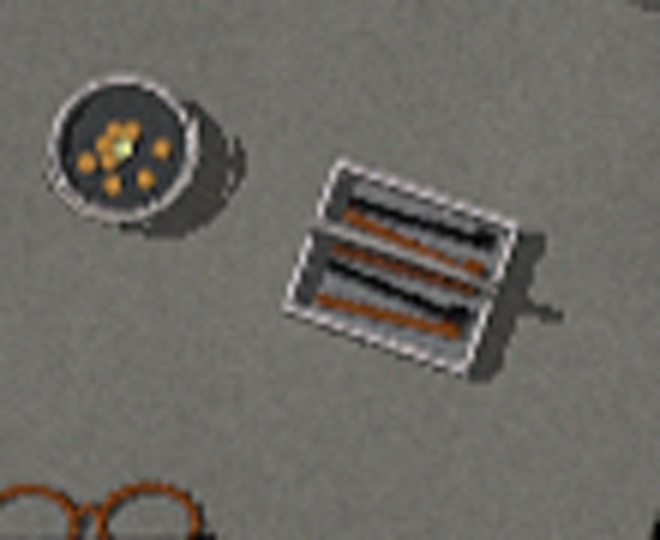

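View pics/s_tr.png

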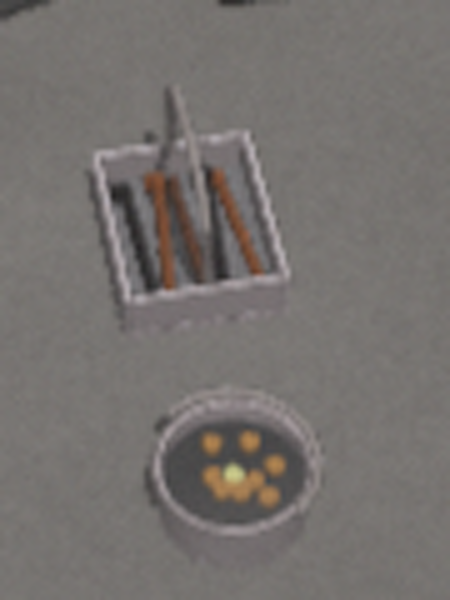

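```bash
python3 - <<'E'
from h import *
t=load('top0.pkl'); s=load('scene0.pkl')
def comp(m,pt):
    n,l,st,ce=cv2.connectedComponentsWithStats(m.astype(np.uint8),connectivity=8)
    ys,xs=np.nonzero(l); i=np.argmin((xs-pt[0])**2+(ys-pt[1])**2); k=l[ys[i],xs[i]]
    return (l==k).astype(np.uint8)
def rect(c,m,z,lab):
    cn=max(cv2.findContours(m,0,cv2.CHAIN_APPROX_NONE)[0],key=cv2.contourArea)
    b=cv2.boxPoints(cv2.minAreaRect(cn)); P=onplane(c,b,z)[:,:2]
    e1=P[1]-P[0];e2=P[2]-P[1]
    ctr=P.mean(0)
    print(lab,'px',b.round(1).tolist(),'ctr',ctr.round(4),'sides',np.linalg.norm(e1).round(4),np.linalg.norm(e2).round(4),'ang',np.degrees([np.arctan2(e1[1],e1[0]),np.arctan2(e2[1],e2[0])]).round(1))
for c,n,pp in ((t,'top',(120,195)),(s,'scene',(338,355))):
    g=c['pixels'].max(2).astype(int)
    rect(c,comp(g<50,pp),0.004,'pad '+n)
g=cv2.cvtColor(t['pixels'],cv2.COLOR_RGB2HSV)
px=t['pixels'].astype(int)
print(px[200,318],px[180,300],px[184,330],px[210,331],px[195,250],px[195,252])
# prongs: bright
m=(px.min(2)>130)
mm=m.copy(); mm[:, :310]=0; mm[:,350:]=0; mm[:170]=0; mm[230:]=0
rect(t,comp(mm,(330,184)),0.15,'prongs')
ys,xs=np.nonzero(mm); print(xs.min(),xs.max(),ys.min(),ys.max())
E
python3 - <<'E'
import sys; sys.path.insert(0,'.')
import os; os.chdir('.')
from h import *
t=load('top0.pkl'); s=load('scene0.pkl')
# hand read corners
tt=lambda *p:[(280+x/5-.5,160+y/5-.5) for x,y in p]
print('base z8 top', onplane(t,tt((152,100),(152,320),(295,105)),0.008).round(4)[:,:2].tolist())
ts=lambda *p:[(160+x/6-.5,90+y/6-.5) for x,y in p]
print('base scene', onplane(s,ts((85,487),(160,592),(415,492)),0.008).round(4)[:,:2].tolist())
print('prong/crosspiece scene z150', onplane(s,ts((130,268),(178,325)),0.15).round(4)[:,:2].tolist())
print('prong top z150: crosspiece far corners, prong ends', onplane(t,tt((211,113),(295,113),(220,295),(288,295)),0.15).round(4)[:,:2].tolist())
print('handle top z112', onplane(t,tt((263,205),(263,275),(243,240),(285,240)),0.202).round(4)[:,:2].tolist())
tr=lambda *p:[(180+x/6-.5,150+y/6-.5) for x,y in p]
P=onplane(t,tr((340,158),(518,222),(466,374),(287,310)),0.032)[:,:2]; print('tray top',P.round(4).tolist(),P.mean(0))
sr=lambda *p:[(200+x/5-.5,180+y/5-.5) for x,y in p]
P=onplane(s,sr((95,153),(247,132),(290,277),(128,305)),0.032)[:,:2]; print('tray scene',P.round(4).tolist(),P.mean(0))
E
```

```text
pad top px [[95.0, 174.0], [145.0, 174.0], [145.0, 216.0], [95.0, 216.0]] ctr [0.5508 0.3658] sides 0.1733 0.1445 ang [ -88.9 -177.3]
pad scene px [[314.0, 383.0], [314.0, 343.0], [387.0, 343.0], [387.0, 383.0]] ctr [0.5316 0.393 ] sides 0.0915 0.1655 ang [-126.1  150.7]
[60 59 64] [110 109 104] [190 179 179] [21 21 20] [55 36 20] [60 46 40]
prongs px [[323.0, 183.0], [338.0, 183.0], [338.0, 203.0], [323.0, 203.0]] ctr [ 0.5535 -0.329 ] sides 0.047 0.0627 ang [-88.9 179.7]
323 338 183 218
base z8 top [[0.616, -0.2831], [0.4655, -0.2836], [0.6145, -0.3816]]
base scene [[0.6168, -0.3655], [0.6161, -0.2763], [0.4699, -0.2779]]
prong/crosspiece scene z150 [[0.5851, -0.35], [0.5835, -0.2997]]
prong top z150: crosspiece far corners, prong ends [[0.5871, -0.3016], [0.5881, -0.3542], [0.4737, -0.3071], [0.4745, -0.3493]]
handle top z112 [[0.5245, -0.3247], [0.4826, -0.3246], [0.5033, -0.3126], [0.5038, -0.3378]]
tray top [[0.6199, -0.0312], [0.5857, -0.1317], [0.4998, -0.104], [0.5336, -0.0036]] [ 0.55976395 -0.06762324]
tray scene [[0.5833, -0.1297], [0.501, -0.1015], [0.5347, 0.0013], [0.6191, -0.0247]] [ 0.55950829 -0.06363872]
```

The grey stand with the scale (top view, original pixels about (333,207)) is the one meant. The two yellow stands at (380,178) and (363,252) are empty look-alikes. The stand's yaw is about 0 with the post at +x, the seat is about (0.502,-0.325), and the tray is at about (0.560,-0.066) with yaw −19°. I'm moving toward the stand now.

Emit:
{"api": "arm_command", "payload": {"commands": [[100, [-0.034, -0.02, -0.004], [0, 0, 0]], [100, [-0.068, -0.04, -0.008], [0, 0, 0]], [100, [-0.102, -0.06, -0.012], [0, 0, 0]], [100, [-0.136, -0.08, -0.016], [0, 0, 0]], [100, [-0.17, -0.1, -0.02], [0, 0, 0]], [100, [-0.204, -0.12, -0.024], [0, 0, 0]], [100, [-0.238, -0.14, -0.028], [0, 0, 0]], [100, [-0.272, -0.16, -0.032], [0, 0, 0]], [100, [-0.306, -0.18, -0.036], [0, 0, 0]], [100, [-0.34, -0.2, -0.04], [0, 0, 0]]], "squeeze": 30}}

```text
time: 0.98
ee_pos: [0.4302, 0.333, 0.3325]
eef_rot: [0.117, 0.993, 0.0, -0.0]
ft_force: [-0.2, 0.1, 0.8]
width: 0.0871
```

Emit:
{"api": "arm_command", "payload": {"commands": [[100, [-0.013, -0.036, 0], [0, 0, -0.023]], [100, [-0.026, -0.073, 0], [0, 0, -0.047]], [100, [-0.038, -0.109, 0], [0, 0, -0.07]], [100, [-0.051, -0.145, 0], [0, 0, -0.094]], [100, [-0.064, -0.182, 0], [0, 0, -0.117]], [100, [-0.077, -0.218, 0], [0, 0, -0.14]], [100, [-0.09, -0.254, 0], [0, 0, -0.164]], [100, [-0.102, -0.29, 0], [0, 0, -0.187]], [100, [-0.115, -0.327, 0], [0, 0, -0.211]], [100, [-0.128, -0.363, 0], [0, 0, -0.234]]]}}

```text
time: 1.82
ee_pos: [0.4692, -0.0502, 0.3323]
eef_rot: [-0.001, 1.0, 0.0, 0.0]
ft_force: [0.5, -0.6, -0.2]
width: 0.0866
```

Emit:
{"api": "arm_command", "payload": {"commands": [[100, [-0.004, -0.035, 0], [0, 0, 0]], [100, [-0.008, -0.07, 0], [0, 0, 0]], [100, [-0.012, -0.105, 0], [0, 0, 0]], [100, [-0.017, -0.14, 0], [0, 0, 0]], [100, [-0.021, -0.175, 0], [0, 0, 0]], [100, [-0.025, -0.21, 0], [0, 0, 0]], [100, [-0.03, -0.245, 0], [0, 0, 0]], [100, [-0.033, -0.265, 0], [0, 0, 0]], [100, [-0.033, -0.275, 0], [0, 0, 0]], [100, [-0.033, -0.275, 0], [0, 0, 0]]]}}

```text
time: 2.65
ee_pos: [0.5018, -0.3251, 0.3317]
eef_rot: [0.002, 1.0, -0.001, -0.001]
ft_force: [-0.6, -0.4, 0.0]
width: 0.0872
```

Run:
```python
from h import *
c=grab('wrist'); keep(c,'w1.pkl'); save(c,'w1.png',k=1.5); print(c['s']['ee_pos'],c['s']['eef_rot'])
c=grab('scene'); keep(c,'s1.pkl'); save(c,'s1.png',(140,40,300,200),4)
```

```text
[ 0.50177562 -0.32510488  0.3316874 ] [ 1.59659530e-03  9.99998285e-01 -5.01673672e-04 -7.92742453e-04]
```

View pics/w1.png

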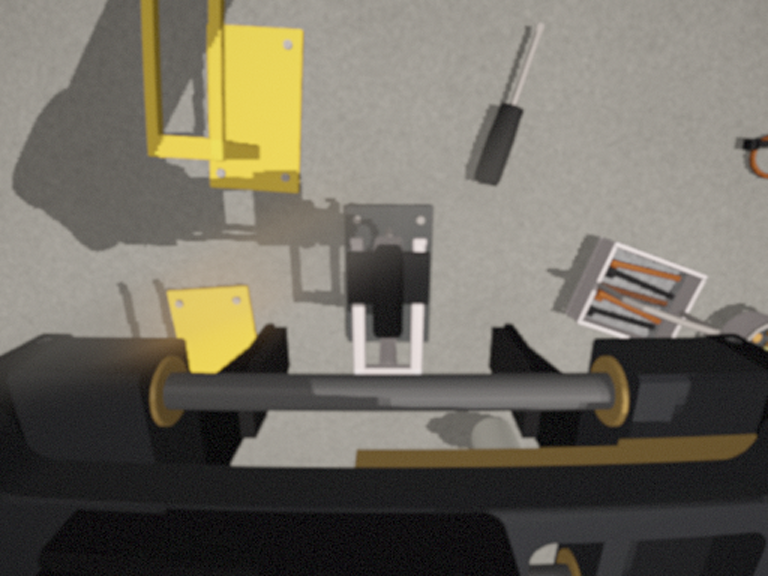

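View pics/s1.png

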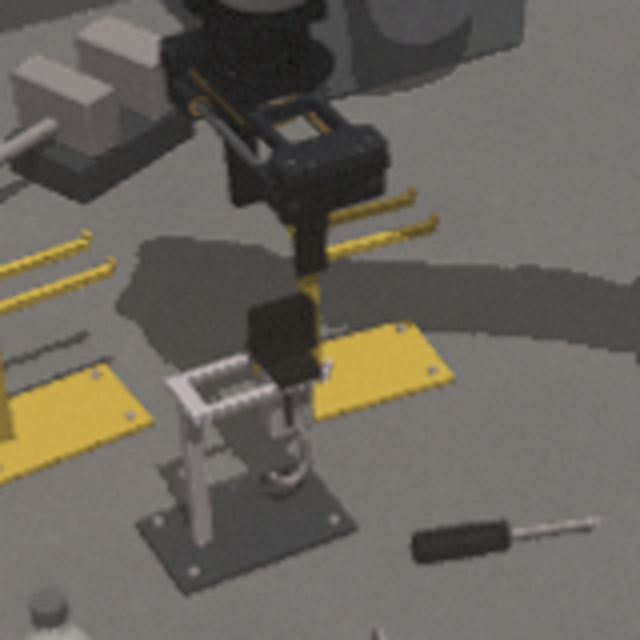

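Run:
```python
from h import *
c=load('w1.pkl')
save(c,'w1c.png',(210,130,310,255),5)
f=lambda *p:[(x/1.5-.17,y/1.5-.17) for x,y in p]
print('handle',onplane(c,f((375,300),(404,300),(389,245),(389,338)),0.202).round(4).tolist())
print('plate',onplane(c,f((348,302),(430,302)),0.158).round(4).tolist())
print('prong outer',onplane(c,f((354,372),(424,372),(355,340),(424,340)),0.15).round(4).tolist())
print('base',onplane(c,f((346,206),(432,206)),0.008).round(4).tolist())
P=onplane(c,f((616,244),(706,277)),0.032);print(P)
```

```text
handle [[0.5016, -0.3329, 0.202], [0.5016, -0.3163, 0.202], [0.4697, -0.3248, 0.202], [0.5252, -0.325, 0.202]]
plate [[0.518, -0.3531, 0.158], [0.5181, -0.2969, 0.158]]
prong outer [[0.5758, -0.3512, 0.15], [0.576, -0.2991, 0.15], [0.5499, -0.3497, 0.15], [0.55, -0.2997, 0.15]]
base [[0.4681, -0.3681, 0.008], [0.4683, -0.2818, 0.008]]
[[ 5.02174987e-01 -1.01511614e-01  3.20000000e-02]
 [ 5.36078689e-01  2.83395490e-04  3.20000000e-02]]
```

View pics/w1c.png

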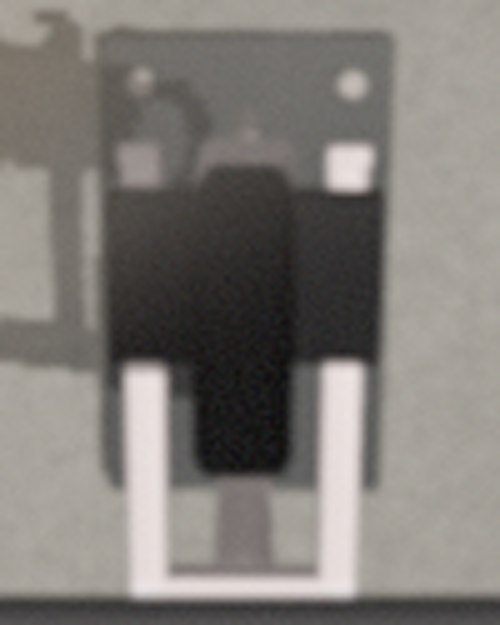

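Emit:
{"api": "arm_command", "payload": {"commands": [[100, [0, 0, 0.015], [0, 0, 0]], [100, [0, 0, 0.035], [0, 0, 0]], [100, [0, 0, 0.055], [0, 0, 0]], [100, [0, 0, 0.075], [0, 0, 0]], [100, [0, 0, 0.088], [0, 0, 0]], [100, [0, 0, 0.096], [0, 0, 0]], [100, [0, 0, 0.097], [0, 0, 0]], [100, [0, 0, 0.097], [0, 0, 0]], [100, [0, 0, 0.097], [0, 0, 0]], [100, [0, 0, 0.097], [0, 0, 0]]]}}

```text
time: 3.58
ee_pos: [0.5031, -0.3233, 0.2363]
eef_rot: [-0.0, 1.0, -0.0, 0.001]
ft_force: [0.1, -0.6, -0.3]
width: 0.0868
```

Run:
```python
from h import *
c=load('w1.pkl')
f=lambda *p:[(210+x/5-.4,130+y/5-.4) for x,y in p]
print('plate',onplane(c,f((150,188),(340,188),(145,360),(345,360)),0.158).round(4).tolist())
s=read_state(); print(s['ee_pos'],s['ft_force'],s['width'])
c=grab('scene'); save(c,'s2.png',(140,40,300,200),4)
```

```text
plate [[0.4824, -0.3443, 0.158], [0.4825, -0.3066, 0.158], [0.5185, -0.3461, 0.158], [0.5186, -0.305, 0.158]]
[ 0.50309795 -0.32330024  0.23628808] [ 0.12916244 -0.64246128 -0.30954517] 0.08682303730761526
```

View pics/s2.png

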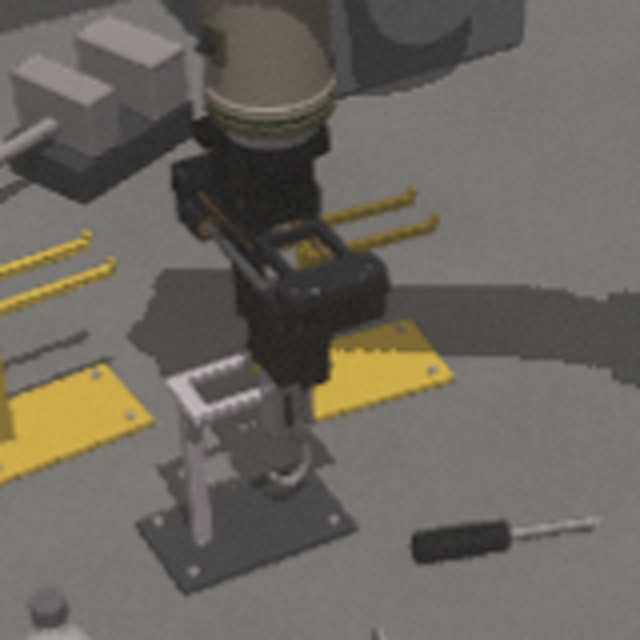

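Emit:
{"api": "arm_command", "payload": {"commands": [[15, [0, 0, 0], [0, 0, 0]], [5, [0, 0, 0], [0, 0, 0]], [0, [0, 0, 0], [0, 0, 0]], [0, [0, 0, 0], [0, 0, 0]], [0, [0, 0, 0], [0, 0, 0]], [0, [0, 0, 0], [0, 0, 0]], [0, [0, 0, 0], [0, 0, 0]], [0, [0, 0, 0], [0, 0, 0]], [0, [0, 0, 0], [0, 0, 0]], [0, [0, 0, 0], [0, 0, 0]]], "squeeze": 45}}

```text
time: 4.47
ee_pos: [0.5027, -0.3231, 0.2352]
eef_rot: [-0.0, 1.0, 0.0, 0.0]
ft_force: [0.6, -0.2, 0.0]
width: 0.0285
```

Emit:
{"api": "arm_command", "payload": {"commands": [[0, [0, 0, 0], [0, 0, 0]], [0, [0, 0, 0], [0, 0, 0]], [0, [0, 0, 0], [0, 0, 0]], [0, [0, 0, 0], [0, 0, 0]], [0, [0, 0, 0], [0, 0, 0]], [0, [0, 0, 0], [0, 0, 0]], [0, [0, 0, -0.001], [0, 0, 0]], [0, [0, 0, -0.003], [0, 0, 0]], [0, [0, 0, -0.006], [0, 0, 0]], [0, [0, 0, -0.01], [0, 0, 0]]]}}

```text
time: 5.3
ee_pos: [0.5026, -0.3228, 0.2452]
eef_rot: [-0.0, 1.0, 0.0, -0.0]
ft_force: [-0.8, -0.0, -1.5]
width: 0.0174
```

Emit:
{"api": "arm_command", "payload": {"commands": [[0, [0, 0, -0.008], [0, 0, 0]], [0, [0, 0, -0.02], [0, 0, 0]], [0, [0, 0, -0.035], [0, 0, 0]], [0, [0, 0, -0.052], [0, 0, 0]], [0, [0, 0, -0.07], [0, 0, 0]], [0, [0, 0, -0.088], [0, 0, 0]], [0, [0, 0, -0.106], [0, 0, 0]], [0, [0, 0, -0.122], [0, 0, 0]], [0, [0, 0, -0.134], [0, 0, 0]], [0, [0, 0, -0.14], [0, 0, 0]]]}}

```text
time: 6.13
ee_pos: [0.5028, -0.3235, 0.3877]
eef_rot: [-0.0, 1.0, -0.0, 0.001]
ft_force: [-0.2, 0.6, -2.5]
width: 0.0174
```

Run:
```python
from h import *
s=read_state(); print(s['ee_pos'],s['eef_rot'],s['ft_force'],s['width'])
c=grab('scene'); keep(c,'s3.pkl'); save(c,'s3.png',(140,20,300,200),4)
c=grab('wrist'); keep(c,'w3.pkl'); save(c,'w3.png',k=1.5)
```

```text
[ 0.50281454 -0.32345371  0.38765413] [-5.80745433e-06  9.99999156e-01 -4.42128632e-04  1.22205534e-03] [-0.22075691  0.6290996  -2.53629447] 0.017449913423618724
```

View pics/s3.png

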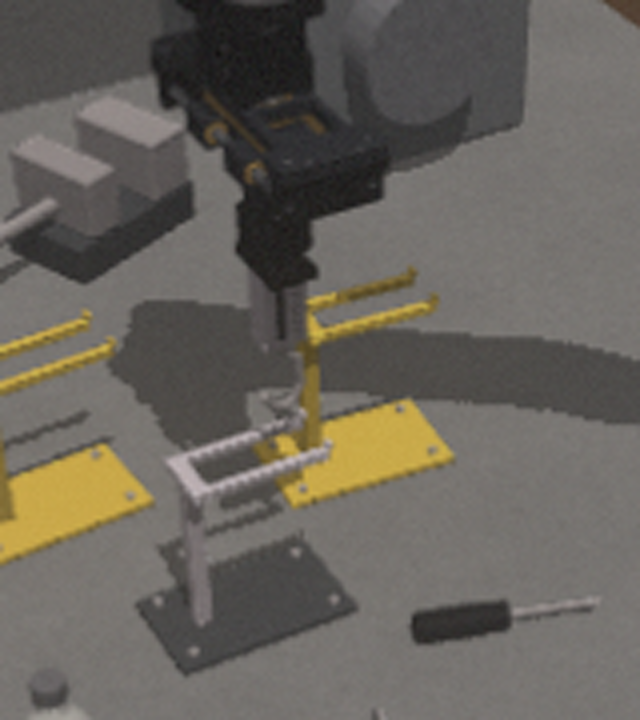

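View pics/w3.png

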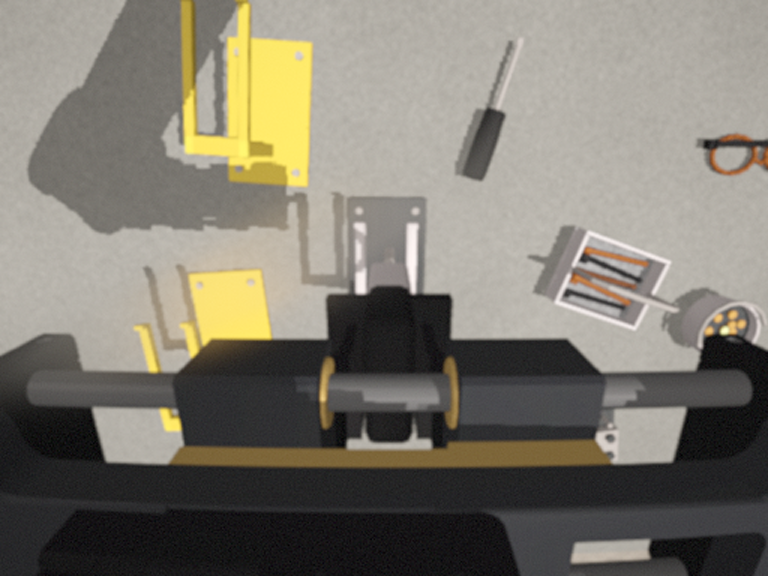

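Emit:
{"api": "arm_command", "payload": {"commands": [[0, [-0.001, 0.015, 0], [0, 0, 0.02]], [0, [-0.003, 0.045, 0], [0, 0, 0.06]], [0, [-0.005, 0.08, 0.005], [0, 0, 0.1]], [0, [-0.007, 0.118, 0.012], [0, 0, 0.15]], [0, [-0.009, 0.156, 0.02], [0, 0, 0.2]], [0, [-0.011, 0.194, 0.03], [0, 0, 0.25]], [0, [-0.013, 0.23, 0.04], [0, 0, 0.29]], [0, [-0.014, 0.256, 0.046], [0, 0, 0.32]], [0, [-0.015, 0.27, 0.05], [0, 0, 0.33]], [0, [-0.015, 0.274, 0.05], [0, 0, 0.33]]]}}

```text
time: 7.07
ee_pos: [0.5171, -0.0455, 0.3334]
eef_rot: [0.162, 0.987, -0.0, -0.001]
ft_force: [-0.8, -0.0, -2.4]
width: 0.0177
```

Run:
```python
from h import *
s=read_state(); print(s['ee_pos'],s['eef_rot'],s['ft_force'],s['width'])
c=grab('scene'); keep(c,'s4.pkl'); save(c,'s4.png',(170,110,310,250),5)
c=grab('wrist'); keep(c,'w4.pkl'); save(c,'w4.png',k=1.5)
```

```text
[ 0.51708686 -0.04552236  0.33336301] [ 1.61960080e-01  9.86796193e-01 -1.22254284e-05 -1.48550425e-03] [-7.67366749e-01 -8.13245997e-04 -2.38647943e+00] 0.017743852102891016
```

View pics/s4.png

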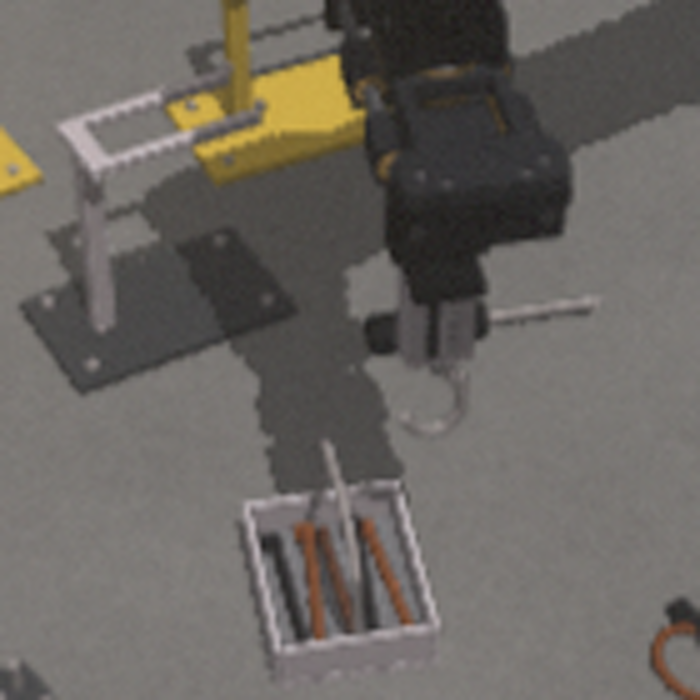

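View pics/w4.png

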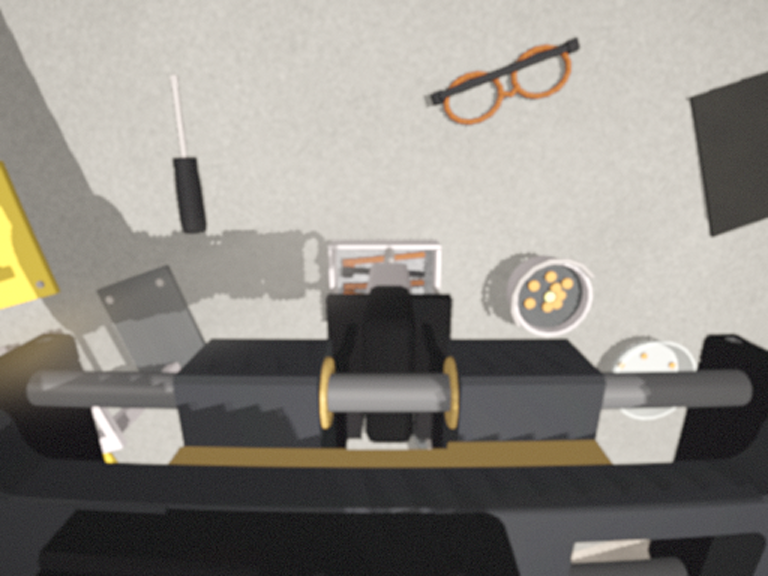

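Run:
```python
from h import *
c=load('w4.pkl')
f=lambda *p:[(x/1.5-.17,y/1.5-.17) for x,y in p]
P=onplane(c,f((329,243),(441,243)),0.032); print('near edge',P.round(4).tolist())
d=P[1]-P[0]; print('len',np.linalg.norm(d),'yaw',np.degrees(np.arctan2(-d[0],d[1])))
yaw=np.arctan2(-d[0],d[1]); x=np.array([np.cos(yaw),np.sin(yaw),0])
print('centre',P.mean(0)+0.045*x)
s=load('s4.pkl'); T=c['s']['ee_pos']; 
y0=np.radians(-18.7); X=np.array([np.cos(y0),np.sin(y0),0]);Y=np.array([-X[1],X[0],0])
im=s['pixels'][:,:,::-1].copy(); im=cv2.resize(im[110:250,170:310],None,fx=5,fy=5,interpolation=cv2.INTER_CUBIC)
def dot(P,col):
    for u,v in proj(s,P): cv2.circle(im,(int((u-170+.5)*5),int((v-110+.5)*5)),3,col,-1)
C=np.array([.5597,-.0655,0])
dot([C+[0,0,.095],C+51*Y/1000+[0,0,.088],C-51*Y/1000+[0,0,.088],C+51*Y/1000+[0,0,.032],C-51*Y/1000+[0,0,.032]],(0,0,255))
dot([C+a*X+b*Y+[0,0,.032] for a in(-.045,.045) for b in (-.055,.055)],(0,255,0))
B=np.array(T)-[0,0,.198]
dot([B,B-.007*np.array([0,0,1]),B+.015*X+[0,0,.012],B-.015*X+[0,0,.012],B+[0,0,.04]],(255,0,255))
cv2.imwrite('pics/s4d.png',im)
```

```text
near edge [[0.4984, -0.1018, 0.032], [0.5333, 0.0016, 0.032]]
len 0.10910522765332484 yaw -18.65723887772341
centre [ 0.5584995  -0.06451714  0.032     ]
```

View pics/s4d.png

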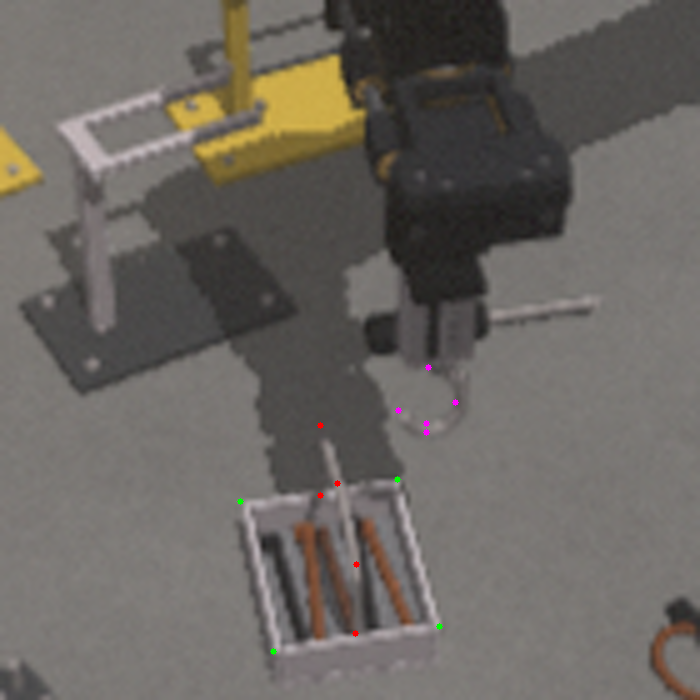

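Emit:
{"api": "arm_command", "payload": {"commands": [[0, [0, -0.001, 0.004], [0, 0, 0]], [0, [0, -0.002, 0.012], [0, 0, 0]], [0, [0, -0.003, 0.022], [0, 0, 0]], [0, [0, -0.004, 0.034], [0, 0, 0]], [0, [0, -0.005, 0.046], [0, 0, 0]], [0, [0, -0.005, 0.056], [0, 0, 0]], [0, [0, -0.005, 0.062], [0, 0, 0]], [0, [0, -0.005, 0.065], [0, 0, 0]], [0, [0, -0.005, 0.065], [0, 0, 0]], [0, [0, -0.005, 0.065], [0, 0, 0]]]}}

```text
time: 8.0
ee_pos: [0.5162, -0.0538, 0.2704]
eef_rot: [0.164, 0.986, 0.0, 0.0]
ft_force: [0.7, -1.1, -2.4]
width: 0.0181
```

```bash
cat > ov.py <<'E'
from h import *
def overlay(s,T,name,crop,C,y0,pull=0.0015,k=5,bz=0.0):
    X=np.array([np.cos(y0),np.sin(y0),0]);Y=np.array([-X[1],X[0],0])
    x0,v0,x1,v1=crop
    im=s['pixels'][:,:,::-1].copy(); im=cv2.resize(im[v0:v1,x0:x1],None,fx=k,fy=k,interpolation=cv2.INTER_CUBIC)
    raw=im.copy()
    def dot(P,col):
        for u,v in proj(s,P): cv2.circle(im,(int((u-x0+.5)*k),int((v-v0+.5)*k)),2,col,-1)
    C=np.array([C[0],C[1],bz])
    dot([C+[0,0,.095]],(0,0,255))
    dot([C+a*X+b*Y+[0,0,.032] for a in(-.045,.045) for b in (-.055,.055)],(0,255,0))
    B=np.array(T)-[0,0,.1965+pull]-.002*X
    dot([B,B-.007*np.array([0,0,1]),B+.015*X+[0,0,.012],B-.015*X+[0,0,.012],B+[0,0,.04]],(255,0,255))
    cv2.imwrite('pics/'+name,im)
E
python3 - <<'E'
from ov import *
for i in range(2):
    s=read_state(); print(s['ee_pos'],s['eef_rot'],s['ft_force'])
    c=grab('scene'); 
keep(c,'s5.pkl'); overlay(c,c['s']['ee_pos'],'s5.png',(200,150,300,250),(.559,-.065),np.radians(-18.7),k=6)
E
```

```text
[ 0.51616095 -0.05378045  0.27040724] [1.64093788e-01 9.86444735e-01 1.60676387e-05 1.12738390e-04] [ 0.65740139 -1.07070008 -2.35420348]
[ 0.51629295 -0.05378907  0.27067559] [1.64100940e-01 9.86443472e-01 1.24035725e-04 3.77644837e-04] [ 0.25548934 -0.07061552 -1.65344313]
```

View pics/s5.png

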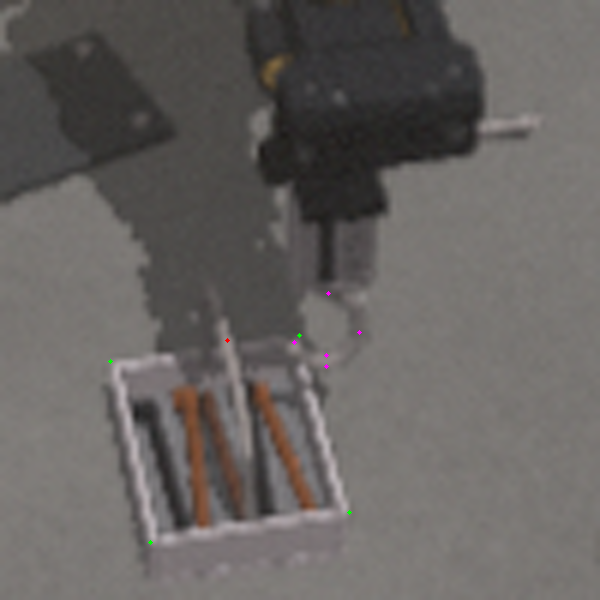

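Emit:
{"api": "arm_command", "payload": {"commands": [[0, [-0.003, 0.001, 0.001], [0, 0, 0]], [0, [-0.008, 0.002, 0.002], [0, 0, 0]], [0, [-0.014, 0.003, 0.002], [0, 0, 0]], [0, [-0.02, 0.003, 0.002], [0, 0, 0]], [0, [-0.026, 0.003, 0.002], [0, 0, 0]], [0, [-0.032, 0.003, 0.002], [0, 0, 0]], [0, [-0.038, 0.003, 0.002], [0, 0, 0]], [0, [-0.043, 0.003, 0.002], [0, 0, 0]], [0, [-0.046, 0.003, 0.002], [0, 0, 0]], [0, [-0.046, 0.003, 0.002], [0, 0, 0]]]}}

```text
time: 8.93
ee_pos: [0.561, -0.0662, 0.2681]
eef_rot: [0.164, 0.986, -0.0, -0.0]
ft_force: [0.1, -0.1, -2.5]
width: 0.0178
```

Run:
```python
from ov import *
c=grab('scene'); s=c['s']; print(s['ee_pos'],s['eef_rot'],s['ft_force'])
keep(c,'s6.pkl'); overlay(c,c['s']['ee_pos'],'s6.png',(190,160,290,260),(.559,-.065),np.radians(-18.7),k=6); save(c,'s6r.png',(200,180,270,240),10)
```

```text
[ 0.56095786 -0.06617276  0.26809024] [ 1.64301720e-01  9.86410105e-01 -2.18956443e-04 -3.32676722e-05] [ 0.05554413 -0.06096374 -2.4670852 ]
```

View pics/s6.png

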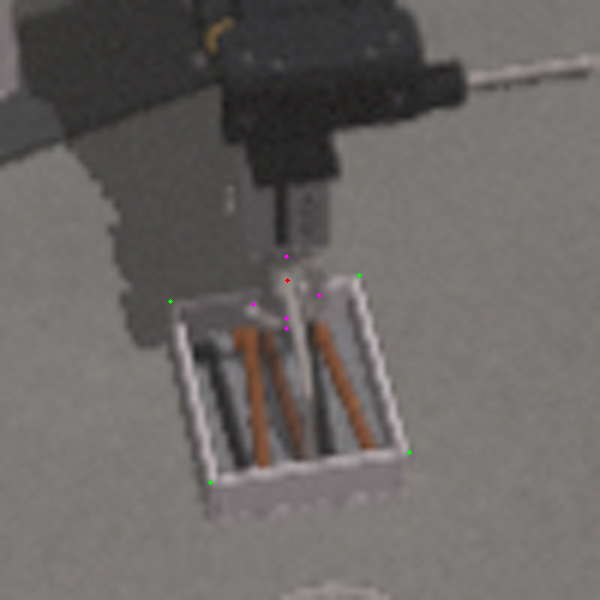

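View pics/s6r.png

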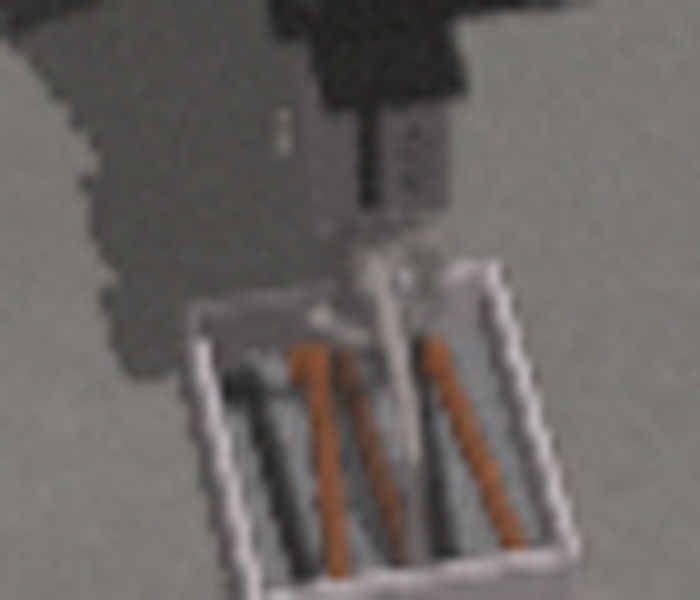

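Emit:
{"api": "arm_command", "payload": {"commands": [[0, [0, 0, -0.003], [0, 0, 0]], [0, [0, 0, -0.007], [0, 0, 0]], [0, [0, 0, -0.012], [0, 0, 0]], [0, [0, 0, -0.016], [0, 0, 0]], [0, [0, 0, -0.019], [0, 0, 0]], [0, [0, 0, -0.022], [0, 0, 0]], [0, [0, 0, -0.0245], [0, 0, 0]], [0, [0, 0, -0.027], [0, 0, 0]], [0, [0, 0, -0.0295], [0, 0, 0]], [0, [0, 0, -0.032], [0, 0, 0]]]}}

```text
time: 9.82
ee_pos: [0.5604, -0.0658, 0.3002]
eef_rot: [0.164, 0.986, 0.0, -0.0]
ft_force: [1.4, -1.3, -4.0]
width: 0.0176
```

Run:
```python
from ov import *
c=grab('scene'); s=c['s']; print(s['ee_pos'],s['eef_rot'],s['ft_force'],s['torque'])
keep(c,'s7.pkl'); save(c,'s7.png',(190,160,290,260),6)
```

```text
[ 0.56044282 -0.06576842  0.3002259 ] [ 1.64091597e-01  9.86445093e-01  1.68463860e-05 -1.62414173e-04] [ 1.40580374 -1.25688343 -3.96750615] [ 0.04003381 -0.23033487  0.0387402 ]
```

View pics/s7.png

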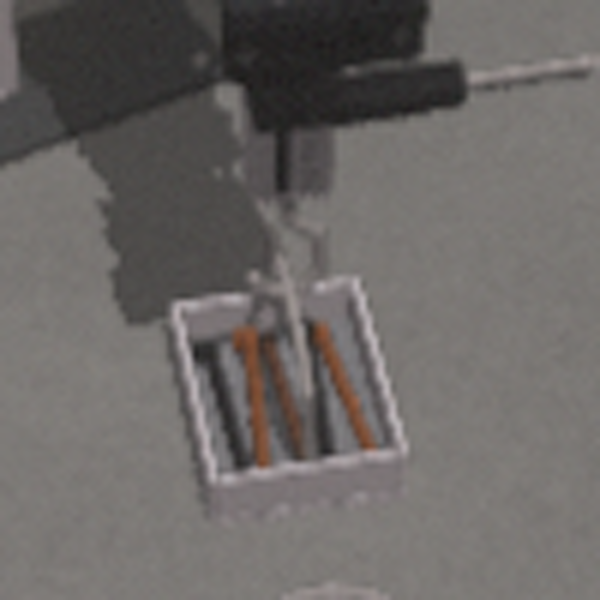

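Emit:
{"api": "arm_command", "payload": {"commands": [[0, [0, 0, -0.002], [0, 0, 0]], [0, [0, 0, -0.004], [0, 0, 0]], [0, [0, 0, -0.006], [0, 0, 0]], [0, [0, 0, -0.008], [0, 0, 0]], [0, [0, 0, -0.01], [0, 0, 0]], [0, [0, 0, -0.012], [0, 0, 0]], [0, [0, 0, -0.014], [0, 0, 0]], [0, [0, 0, -0.016], [0, 0, 0]], [0, [0, 0, -0.018], [0, 0, 0]], [0, [0, 0, -0.02], [0, 0, 0]]]}}

```text
time: 10.7
ee_pos: [0.5605, -0.0659, 0.3204]
eef_rot: [0.164, 0.986, 0.0, -0.0]
ft_force: [-0.2, -0.8, -5.8]
width: 0.018
```

Run:
```python
from ov import *
c=grab('scene'); s=c['s']; print(s['ee_pos'],s['eef_rot'],s['ft_force'],s['torque'])
keep(c,'s8.pkl'); save(c,'s8.png',(190,160,290,260),6)
```

```text
[ 0.56048154 -0.06587962  0.320425  ] [ 1.64158697e-01  9.86433941e-01  4.77485942e-05 -1.85635325e-05] [-0.2441958  -0.82810348 -5.75492306] [-0.0113797   0.00618206  0.00014051]
```

View pics/s8.png

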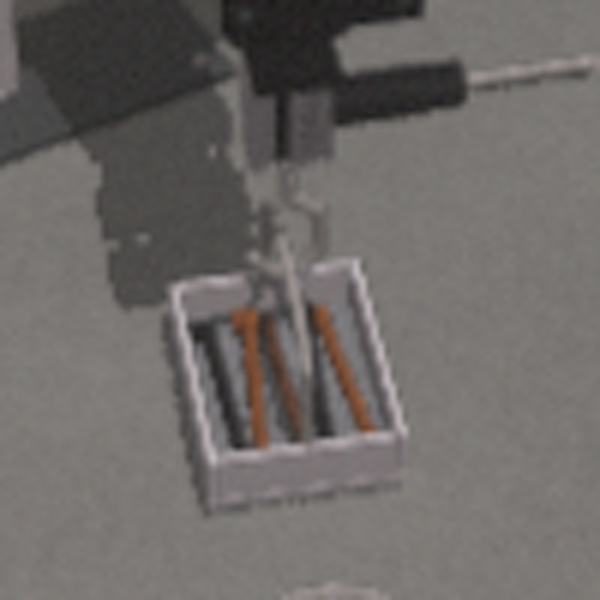

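Emit:
{"api": "arm_command", "payload": {"commands": [[0, [0, 0, -0.002], [0, 0, 0]], [0, [0, 0, -0.005], [0, 0, 0]], [0, [0, 0, -0.009], [0, 0, 0]], [0, [0, 0, -0.013], [0, 0, 0]], [0, [0, 0, -0.018], [0, 0, 0]], [0, [0, 0, -0.023], [0, 0, 0]], [0, [0, 0, -0.027], [0, 0, 0]], [0, [0, 0, -0.031], [0, 0, 0]], [0, [0, 0, -0.033], [0, 0, 0]], [0, [0, 0, -0.034], [0, 0, 0]]]}}

```text
time: 11.58
ee_pos: [0.5606, -0.0659, 0.3546]
eef_rot: [0.164, 0.986, 0.0, 0.0]
ft_force: [-0.6, 0.5, -6.3]
width: 0.0178
```

Run:
```python
from ov import *
c=grab('scene'); s=c['s']; print(s['ee_pos'],s['eef_rot'],s['ft_force'],s['torque'])
keep(c,'s9.pkl'); save(c,'s9.png',(190,140,290,260),5)
```

```text
[ 0.56058611 -0.06591421  0.35462191] [1.64174120e-01 9.86431349e-01 9.42711352e-05 2.07990181e-04] [-0.59381246  0.47785803 -6.32355123] [-0.00485059 -0.03692938 -0.02244395]
```

View pics/s9.png

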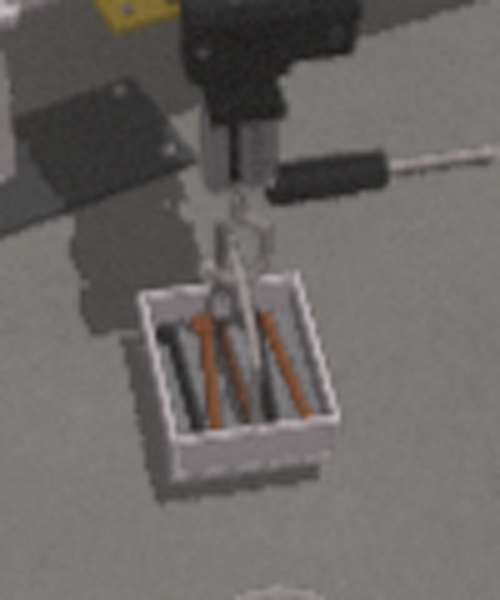

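Emit:
{"api": "arm_command", "payload": {"commands": [[0, [0, 0, 0], [0, 0, 0]], [0, [0, 0, 0], [0, 0, 0]], [0, [0, 0, 0], [0, 0, 0]], [0, [0, 0, 0], [0, 0, 0]], [0, [0, 0, 0], [0, 0, 0]], [0, [0, 0, 0], [0, 0, 0]], [0, [0, 0, 0], [0, 0, 0]], [0, [0, 0, 0], [0, 0, 0]], [0, [0, 0, 0], [0, 0, 0]], [0, [0, 0, 0], [0, 0, 0]]]}}

```text
time: 12.47
ee_pos: [0.5605, -0.0659, 0.3542]
eef_rot: [0.164, 0.986, 0.0, 0.0]
ft_force: [0.1, 0.1, -5.4]
width: 0.0175
```

Emit:
{"api": "arm_command", "payload": {"commands": [[0, [0, 0, 0], [0, 0, 0]], [0, [0, 0, 0], [0, 0, 0]], [0, [0, 0, 0], [0, 0, 0]], [0, [0, 0, 0], [0, 0, 0]], [0, [0, 0, 0], [0, 0, 0]], [0, [0, 0, 0], [0, 0, 0]], [0, [0, 0, 0], [0, 0, 0]], [0, [0, 0, 0], [0, 0, 0]], [0, [0, 0, 0], [0, 0, 0]], [0, [0, 0, 0], [0, 0, 0]]]}}

```text
time: 13.3
ee_pos: [0.5605, -0.0659, 0.3542]
eef_rot: [0.164, 0.986, 0.0, -0.0]
ft_force: [-0.5, 0.9, -5.9]
width: 0.0175
```

Emit:
{"api": "arm_command", "payload": {"commands": [[0, [0, 0, 0], [0, 0, 0]], [0, [0, 0, 0], [0, 0, 0]], [0, [0, 0, 0], [0, 0, 0]], [0, [0, 0, 0], [0, 0, 0]], [0, [0, 0, 0], [0, 0, 0]], [0, [0, 0, 0], [0, 0, 0]], [0, [0, 0, 0], [0, 0, 0]], [0, [0, 0, 0], [0, 0, 0]], [0, [0, 0, 0], [0, 0, 0]], [0, [0, 0, 0], [0, 0, 0]]]}}

```text
time: 14.13
ee_pos: [0.5605, -0.0659, 0.3542]
eef_rot: [0.164, 0.986, 0.0, 0.0]
ft_force: [0.0, -0.7, -6.0]
width: 0.0178
```

Run:
```python
from ov import *
c=grab('scene'); s=c['s']; print(s['ee_pos'],s['eef_rot'],s['ft_force'],s['torque'],s['time'])
keep(c,'s10.pkl'); save(c,'s10.png',(190,140,290,260),5)
c=grab('top'); save(c,'t10.png',k=1.5); keep(c,'t10.pkl')
c=grab('wrist'); save(c,'w10.png',k=1.5); keep(c,'w10.pkl')
print(s['joint_positions'])
```

```text
[ 0.56049053 -0.06588061  0.3542212 ] [1.64174313e-01 9.86431341e-01 5.91290004e-05 3.53984335e-06] [ 1.10115028e-03 -6.74092321e-01 -5.97461123e+00] [-0.01666367 -0.0410627   0.01567429] 14.1333
[-0.57426912  0.18994897  0.71148089  1.56073013 -0.12483297  1.43727989
  1.38590448]
```

View pics/s10.png

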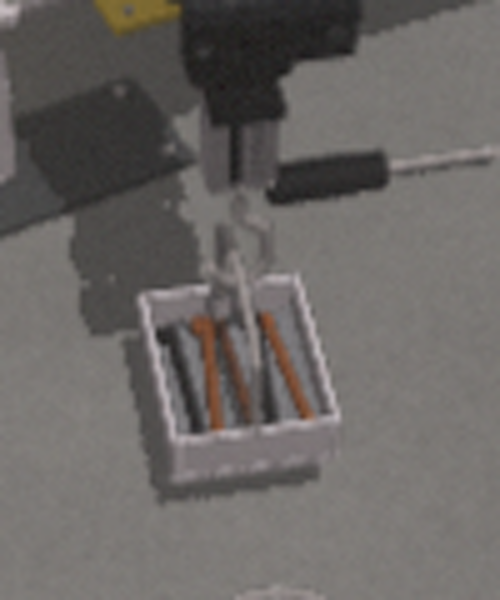

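View pics/t10.png

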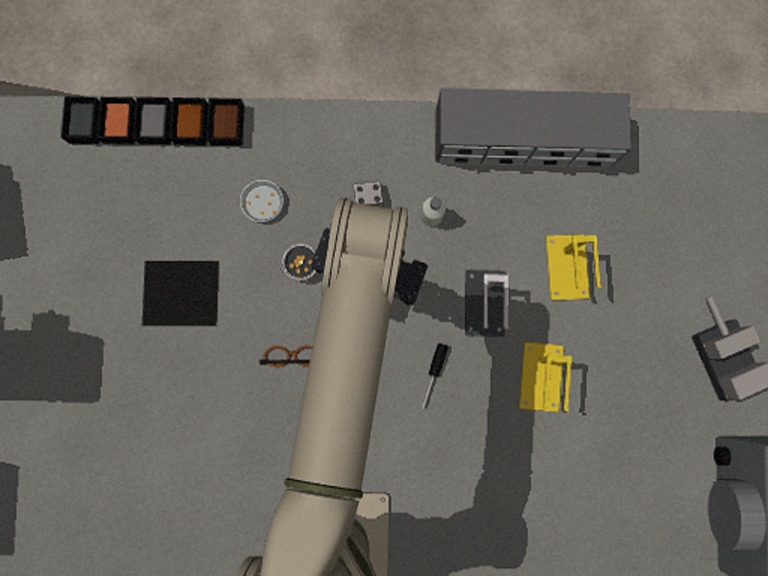

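View pics/w10.png

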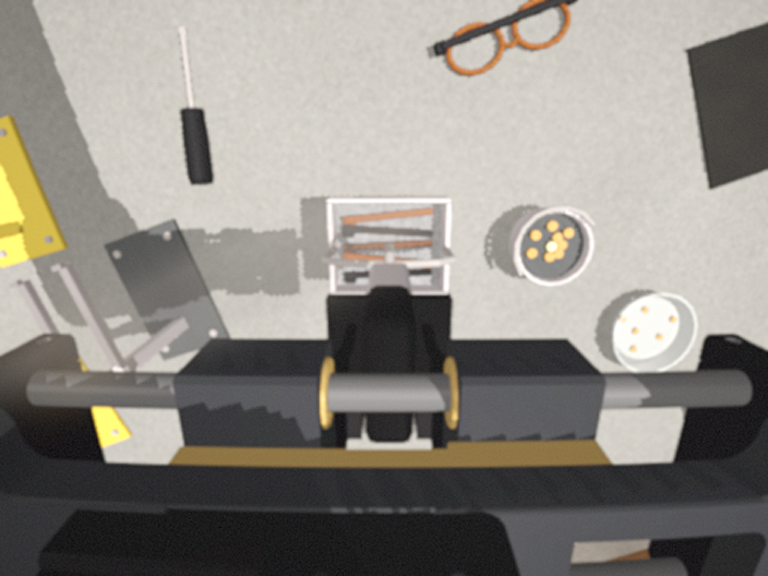

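Run:
```python
from ov import *
c=load('t10.pkl')
g=c['pixels'].max(2); m=((g<45)).astype(np.uint8); m[:165]=0;m[225:]=0;m[:,:85]=0;m[:,155:]=0
ys,xs=np.nonzero(m); print(len(xs),xs.min(),xs.max(),ys.min(),ys.max())
print('pad centre',onplane(c,[(xs.mean(),ys.mean())],.004))
e=[(94.5,195),(145.5,195),(120,173.5),(120,216.5)]
print(onplane(c,e,.004).round(4).tolist())
# edges slope
for r in (178,212): 
    q=np.nonzero(m[r])[0]; print(r,q.min(),q.max())
for k in (100,140):
    q=np.nonzero(m[:,k])[0]; print(k,q.min(),q.max())
w=load('w10.pkl'); f=lambda *p:[(x/1.5-.17,y/1.5-.17) for x,y in p]
P=onplane(w,f((688,50),(710,187),(768,22),(768,172)),.004); print(P.round(4).tolist())
print('pot',onplane(c,[(301/1.5,262/1.5)],.042), 'glasses',onplane(load('top0.pkl'),[(293/1.5,343/1.5),(293/1.5,366/1.5)],.01))
c=load('w10.pkl'); P=onplane(c,f((329,198),(451,198)),0.079);print('tray near edge',P, np.linalg.norm(P[1]-P[0]))
```

```text
2111 95 145 174 216
pad centre [[0.55014121 0.36529609 0.004     ]]
[[0.5486, 0.4536, 0.004], [0.5521, 0.2779, 0.004], [0.6247, 0.3697, 0.004], [0.4768, 0.3616, 0.004]]
178 97 145
212 95 144
100 174 216
140 174 216
[[0.4785, 0.2819, 0.004], [0.623, 0.2841, 0.004], [0.4753, 0.3726, 0.004], [0.6274, 0.3529, 0.004]]
pot [[0.62000811 0.08743893 0.042     ]] glasses [[0.44068479 0.10288895 0.01      ]
 [0.38934854 0.10120407 0.01      ]]
tray near edge [[ 0.50080178 -0.10078736  0.079     ]
 [ 0.53560813  0.00105454  0.079     ]] 0.10762553139191477
```

Emit:
{"api": "arm_command", "payload": {"commands": [[0, [0, 0, -0.001], [0, 0, 0]], [0, [0, 0, -0.004], [0, 0, 0]], [0, [0, 0, -0.009], [0, 0, 0]], [0, [0, 0, -0.016], [0, 0, 0]], [0, [0, 0, -0.023], [0, 0, 0]], [0, [0, 0, -0.03], [0, 0, 0]], [0, [0, 0, -0.037], [0, 0, 0]], [0, [0, 0, -0.042], [0, 0, 0]], [0, [0, 0, -0.045], [0, 0, 0]], [0, [0, 0, -0.046], [0, 0, 0]]]}}

```text
time: 15.12
ee_pos: [0.5606, -0.0659, 0.4009]
eef_rot: [0.164, 0.986, 0.0, 0.0]
ft_force: [0.5, -0.2, -6.0]
width: 0.0177
```

Emit:
{"api": "arm_command", "payload": {"commands": [[0, [0.0004, 0.001, 0], [0, 0, 0]], [0, [0.0011, 0.003, 0], [0, 0, 0]], [0, [0.0022, 0.0061, 0], [0, 0, 0]], [0, [0.0037, 0.0101, 0], [0, 0, 0]], [0, [0.0056, 0.0152, 0], [0, 0, 0]], [0, [0.0078, 0.0212, 0], [0, 0, 0]], [0, [0.0105, 0.0283, 0], [0, 0, 0]], [0, [0.0135, 0.0364, 0], [0, 0, 0]], [0, [0.0168, 0.0455, 0], [0, 0, 0]], [0, [0.0206, 0.0556, 0], [0, 0, 0]]]}}

```text
time: 15.95
ee_pos: [0.559, -0.0055, 0.4003]
eef_rot: [0.164, 0.986, 0.0, 0.0]
ft_force: [0.4, 0.8, -4.9]
width: 0.0178
```

Emit:
{"api": "arm_command", "payload": {"commands": [[0, [0.0037, 0.0101, 0], [0, 0, 0]], [0, [0.0075, 0.0202, 0], [0, 0, 0]], [0, [0.0112, 0.0303, 0], [0, 0, 0]], [0, [0.015, 0.0404, 0], [0, 0, 0]], [0, [0.0187, 0.0505, 0], [0, 0, 0]], [0, [0.0224, 0.0606, 0], [0, 0, 0]], [0, [0.0262, 0.0708, 0], [0, 0, 0]], [0, [0.0299, 0.0809, 0], [0, 0, 0]], [0, [0.0336, 0.091, 0], [0, 0, 0]], [0, [0.0374, 0.1011, 0], [0, 0, 0]]]}}

```text
time: 16.78
ee_pos: [0.5563, 0.1022, 0.4002]
eef_rot: [0.164, 0.986, 0.0, -0.0]
ft_force: [0.9, -0.6, -5.8]
width: 0.0177
```

Emit:
{"api": "arm_command", "payload": {"commands": [[0, [0.0037, 0.0101, 0], [0, 0, 0]], [0, [0.0075, 0.0202, 0], [0, 0, 0]], [0, [0.0112, 0.0303, 0], [0, 0, 0]], [0, [0.015, 0.0404, 0], [0, 0, 0]], [0, [0.0187, 0.0505, 0], [0, 0, 0]], [0, [0.0224, 0.0606, 0], [0, 0, 0]], [0, [0.0262, 0.0708, 0], [0, 0, 0]], [0, [0.0299, 0.0809, 0], [0, 0, 0]], [0, [0.0336, 0.091, 0], [0, 0, 0]], [0, [0.0374, 0.1011, 0], [0, 0, 0]]]}}

```text
time: 17.62
ee_pos: [0.5537, 0.21, 0.4002]
eef_rot: [0.164, 0.986, 0.0, -0.0]
ft_force: [-0.0, -0.5, -5.0]
width: 0.0179
```

Emit:
{"api": "arm_command", "payload": {"commands": [[0, [0.0037, 0.0101, 0], [0, 0, 0]], [0, [0.0075, 0.0202, 0], [0, 0, 0]], [0, [0.0112, 0.0303, 0], [0, 0, 0]], [0, [0.015, 0.0404, 0], [0, 0, 0]], [0, [0.0187, 0.0505, 0], [0, 0, 0]], [0, [0.0224, 0.0606, 0], [0, 0, 0]], [0, [0.0262, 0.0708, 0], [0, 0, 0]], [0, [0.0299, 0.0809, 0], [0, 0, 0]], [0, [0.0336, 0.091, 0], [0, 0, 0]], [0, [0.0374, 0.1011, 0], [0, 0, 0]]]}}

```text
time: 18.45
ee_pos: [0.5511, 0.3178, 0.4002]
eef_rot: [0.164, 0.986, 0.0, 0.0]
ft_force: [0.1, -0.2, -5.3]
width: 0.0176
```

Emit:
{"api": "arm_command", "payload": {"commands": [[0, [0.0034, 0.0091, 0], [0, 0, 0]], [0, [0.0064, 0.0172, 0], [0, 0, 0]], [0, [0.009, 0.0243, 0], [0, 0, 0]], [0, [0.0112, 0.0303, 0], [0, 0, 0]], [0, [0.0131, 0.0354, 0], [0, 0, 0]], [0, [0.0146, 0.0394, 0], [0, 0, 0]], [0, [0.0157, 0.0425, 0], [0, 0, 0]], [0, [0.0164, 0.0445, 0], [0, 0, 0]], [0, [0.0168, 0.0455, 0], [0, 0, 0]], [0, [0.0168, 0.0455, 0], [0, 0, 0]]]}}

```text
time: 19.28
ee_pos: [0.5499, 0.3652, 0.4002]
eef_rot: [0.164, 0.986, 0.0, -0.0]
ft_force: [-0.6, 0.3, -6.1]
width: 0.0175
```

Run:
```python
from ov import *
c=grab('scene'); s=c['s']; print(s['ee_pos'],s['eef_rot'],s['ft_force'],s['torque'],s['time'])
keep(c,'s11.pkl'); save(c,'s11.png',k=1.5)
c=grab('wrist'); save(c,'w11.png',k=1.5); keep(c,'w11.pkl')
print(s['joint_positions'])
```

```text
[0.54993412 0.36518749 0.40024431] [ 1.64189856e-01  9.86428756e-01  1.19355604e-05 -1.20588289e-05] [-0.63252263  0.2648886  -6.12069269] [-0.04091277  0.05212643 -0.00655661] 19.2833
[-0.98267746  0.40668693  0.4847947   1.1903525  -0.18546403  1.58688207
  0.705799  ]
```

View pics/s11.png

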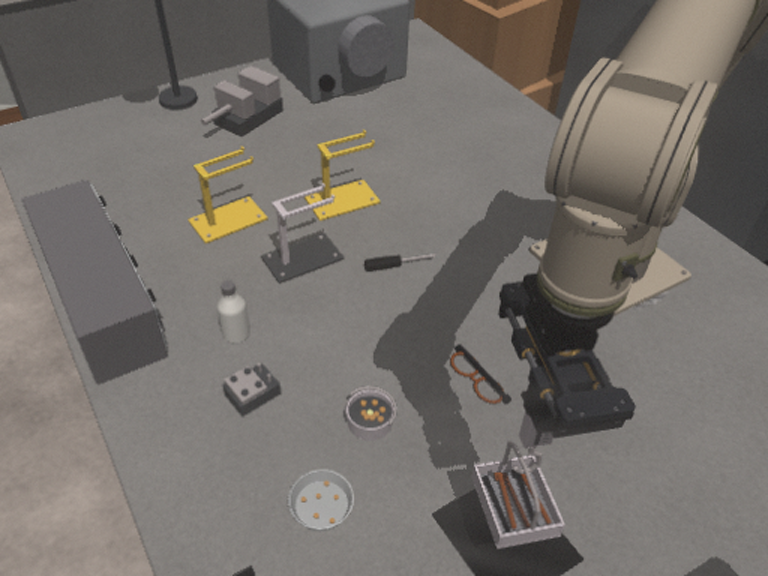

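View pics/w11.png

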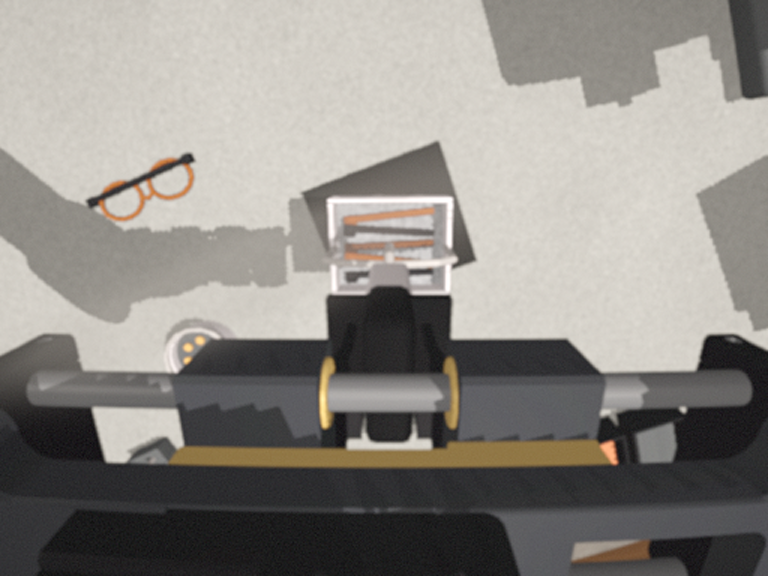

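Run:
```python
from ov import *
w=load('w11.pkl'); f=lambda *p:[(x/1.5-.17,y/1.5-.17) for x,y in p]
P=onplane(w,f((303,193),(438,142),(477,262)),.004)[:,:2]; print(P.round(4).tolist())
a=P[1]-P[0]; b=P[2]-P[1]; print(np.linalg.norm(a),np.linalg.norm(b),'yaw',np.degrees(np.arctan2(-a[0],a[1])),np.degrees(np.arctan2(b[1],b[0])))
print('centre',(P[0]+P[2])/2, (P[0]+P[1])/2+np.array([.075,0]))
P=onplane(w,f((329,198),(451,197)),0.125)[:,:2];d=P[1]-P[0];yaw=np.arctan2(-d[0],d[1]);print('tray',P,np.linalg.norm(d),np.degrees(yaw),P.mean(0)+.045*np.array([np.cos(yaw),np.sin(yaw)]))
```

```text
[[0.4789, 0.2836], [0.4756, 0.4498], [0.6249, 0.4538]]
0.1662225539256024 0.14933261133767406 yaw 1.1349234756248163 1.5538583607689793
centre [0.55192429 0.3687299 ] [0.55228544 0.3667052 ]
tray [[0.49030181 0.33008912]
 [0.52430226 0.43219472]] 0.10761777123964408 -18.417399127446163 [0.54999714 0.36692475]
```

Emit:
{"api": "arm_command", "payload": {"commands": [[0, [0, 0, 0.001], [0, 0, 0]], [0, [0, 0, 0.004], [0, 0, 0]], [0, [0, 0, 0.009], [0, 0, 0]], [0, [0, 0, 0.016], [0, 0, 0]], [0, [0, 0, 0.024], [0, 0, 0]], [0, [0, 0, 0.032], [0, 0, 0]], [0, [0, 0, 0.04], [0, 0, 0]], [0, [0, 0, 0.048], [0, 0, 0]], [0, [0, 0, 0.055], [0, 0, 0]], [0, [0, 0, 0.061], [0, 0, 0]]]}}

```text
time: 20.22
ee_pos: [0.5498, 0.3651, 0.3382]
eef_rot: [0.164, 0.986, -0.0, -0.0]
ft_force: [0.2, 0.4, -5.9]
width: 0.0177
```

Emit:
{"api": "arm_command", "payload": {"commands": [[0, [0, 0, 0.005], [0, 0, 0]], [0, [0, 0, 0.009], [0, 0, 0]], [0, [0, 0, 0.012], [0, 0, 0]], [0, [0, 0, 0.015], [0, 0, 0]], [0, [0, 0, 0.017], [0, 0, 0]], [0, [0, 0, 0.019], [0, 0, 0]], [0, [0, 0, 0.021], [0, 0, 0]], [0, [0, 0, 0.022], [0, 0, 0]], [0, [0, 0, 0.022], [0, 0, 0]], [0, [0, 0, 0.022], [0, 0, 0]]]}}

```text
time: 21.05
ee_pos: [0.5499, 0.3652, 0.3173]
eef_rot: [0.164, 0.986, 0.0, 0.0]
ft_force: [0.1, -0.1, -5.2]
width: 0.0178
```

Run:
```python
from ov import *
c=grab('scene'); s=c['s']; print(s['ee_pos'],s['eef_rot'],s['ft_force'],s['torque'],s['time'])
keep(c,'s12.pkl'); save(c,'s12.png',(270,260,400,384),6)
c=grab('wrist'); save(c,'w12.png',k=1.5); keep(c,'w12.pkl')
```

```text
[0.54993798 0.36518441 0.31730466] [1.64159333e-01 9.86433834e-01 6.91205095e-05 1.94837507e-06] [ 0.13374833 -0.12039595 -5.23133281] [ 0.05226712 -0.06340415  0.04792722] 21.05
```

View pics/s12.png

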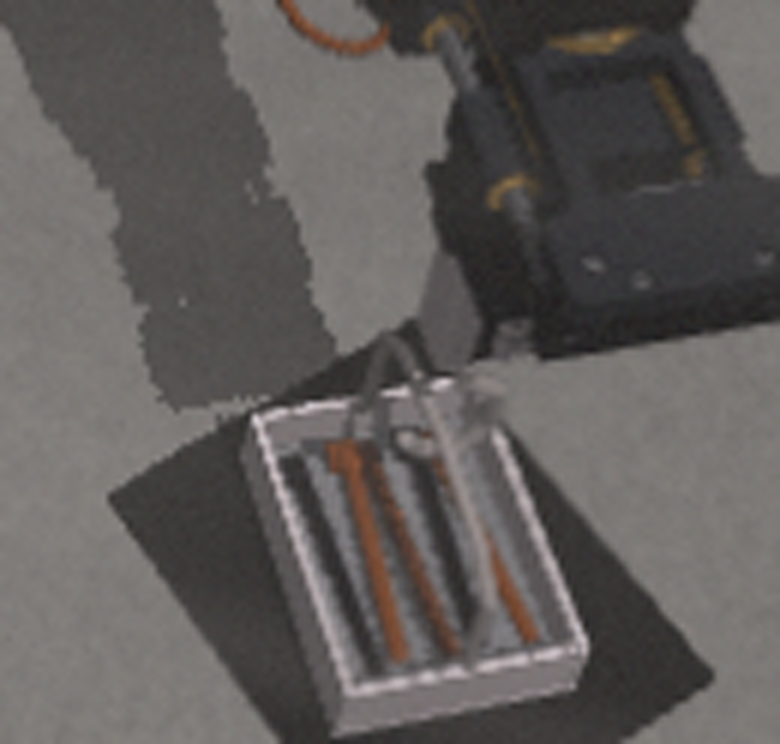

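View pics/w12.png

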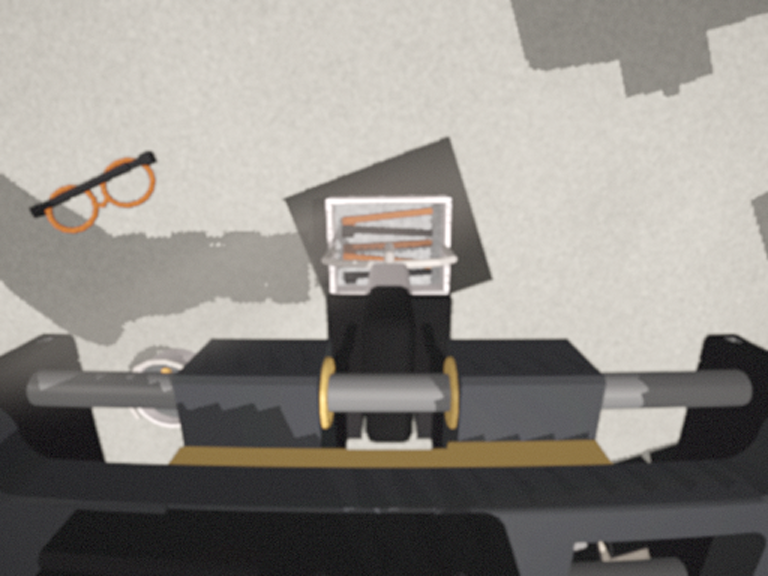

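Emit:
{"api": "arm_command", "payload": {"commands": [[0, [0, 0, 0.001], [0, 0, 0]], [0, [0, 0, 0.0025], [0, 0, 0]], [0, [0, 0, 0.004], [0, 0, 0]], [0, [0, 0, 0.006], [0, 0, 0]], [0, [0, 0, 0.008], [0, 0, 0]], [0, [0, 0, 0.0105], [0, 0, 0]], [0, [0, 0, 0.013], [0, 0, 0]], [0, [0, 0, 0.016], [0, 0, 0]], [0, [0, 0, 0.018], [0, 0, 0]], [0, [0, 0, 0.02], [0, 0, 0]]]}}

```text
time: 21.98
ee_pos: [0.5501, 0.3651, 0.2973]
eef_rot: [0.164, 0.986, 0.0, 0.0]
ft_force: [1.2, -0.4, -3.3]
width: 0.018
```

Run:
```python
from ov import *
c=grab('scene'); s=c['s']; print(s['ee_pos'],s['eef_rot'],s['ft_force'],s['torque'],s['time'])
keep(c,'s13.pkl'); save(c,'s13.png',(270,260,400,384),6)
```

```text
[0.55013897 0.36511359 0.29727686] [1.64241373e-01 9.86420124e-01 1.91392848e-04 2.72900169e-04] [ 1.22570434 -0.42919636 -3.32092899] [-0.17001368 -0.40997207  0.04473479] 21.9833
```

View pics/s13.png

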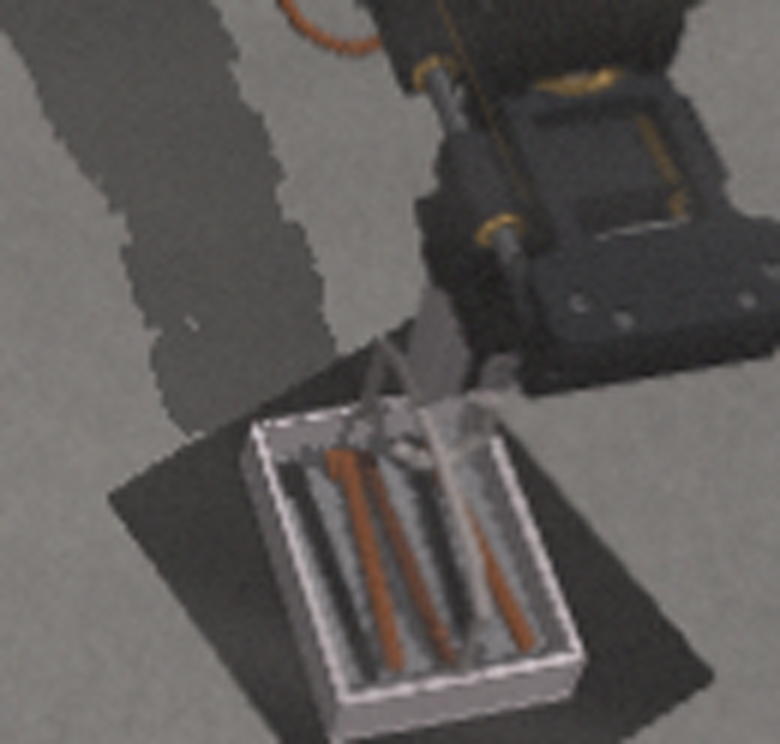

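Emit:
{"api": "arm_command", "payload": {"commands": [[0, [0, 0, 0.002], [0, 0, 0]], [0, [0, 0, 0.005], [0, 0, 0]], [0, [0, 0, 0.008], [0, 0, 0]], [0, [0, 0, 0.011], [0, 0, 0]], [0, [0, 0, 0.014], [0, 0, 0]], [0, [0, 0, 0.018], [0, 0, 0]], [0, [0, 0, 0.021], [0, 0, 0]], [0, [0, 0, 0.024], [0, 0, 0]], [0, [0, 0, 0.025], [0, 0, 0]], [0, [0, 0, 0.025], [0, 0, 0]]]}}

```text
time: 22.87
ee_pos: [0.5498, 0.3651, 0.2719]
eef_rot: [0.164, 0.986, -0.0, -0.0]
ft_force: [-0.4, -0.5, -2.1]
width: 0.0178
```

Run:
```python
from ov import *
c=grab('scene'); s=c['s']; print(s['ee_pos'],s['eef_rot'],s['ft_force'],s['torque'],s['time'])
keep(c,'s14.pkl'); overlay(c,s['ee_pos'],'s14.png',(290,270,390,370),(.550,.366),np.radians(-18.5),k=6,bz=.004); save(c,'s14r.png',(310,300,370,350),12)
c=grab('wrist'); save(c,'w14.png',k=1.5); keep(c,'w14.pkl')
```

```text
[0.54982412 0.3650949  0.27188185] [ 1.64175788e-01  9.86431066e-01 -1.68486962e-04 -1.87132199e-04] [-0.39127284 -0.51809779 -2.1123264 ] [-0.02343484  0.02777203  0.04056527] 22.8667
```

View pics/s14.png

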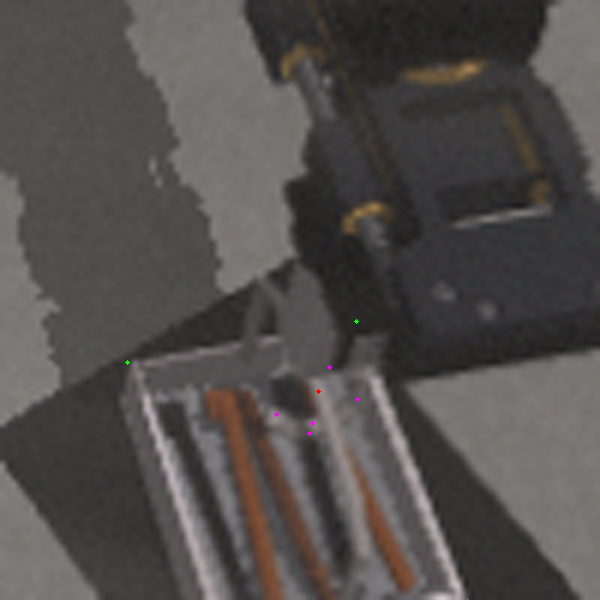

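View pics/s14r.png

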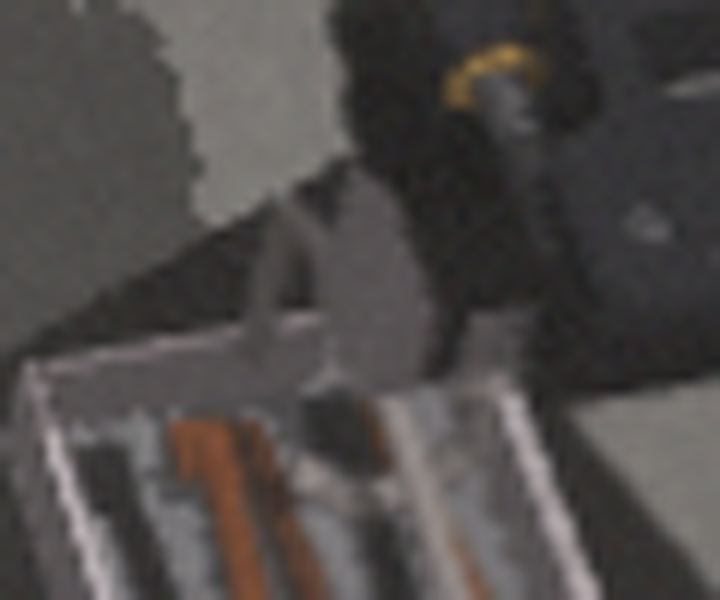

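View pics/w14.png

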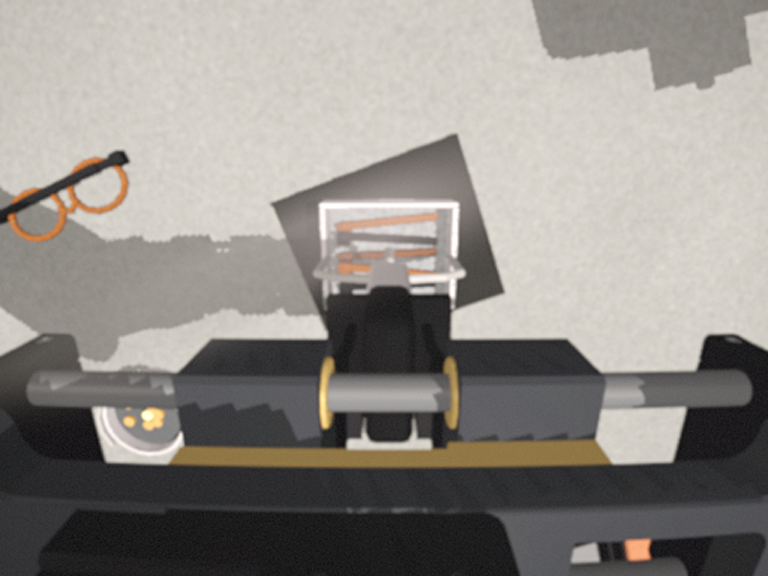

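Emit:
{"api": "arm_command", "payload": {"commands": [[0, [0.002, 0, 0], [0, 0, 0]], [0, [0.006, 0, 0], [0, 0, 0]], [0, [0.011, 0, 0], [0, 0, 0]], [0, [0.016, 0, 0], [0, 0, 0]], [0, [0.022, 0, 0], [0, 0, 0]], [0, [0.028, 0, 0], [0, 0, 0]], [0, [0.034, 0, 0], [0, 0, 0]], [0, [0.04, 0, 0], [0, 0, 0]], [0, [0.046, 0, 0], [0, 0, 0]], [0, [0.05, 0, 0], [0, 0, 0]]]}}

```text
time: 23.8
ee_pos: [0.5017, 0.3819, 0.2723]
eef_rot: [0.164, 0.986, 0.0, -0.0]
ft_force: [0.7, 0.2, -1.9]
width: 0.018
```

Run:
```python
from ov import *
c=grab('scene'); s=c['s']; print(s['ee_pos'],s['eef_rot'],s['ft_force'],s['torque'],s['time'])
keep(c,'s15.pkl'); overlay(c,s['ee_pos'],'s15.png',(290,264,410,384),(.550,.366),np.radians(-18.5),k=5,bz=.004)
```

```text
[0.50172785 0.3818925  0.27230123] [ 1.63798324e-01  9.86493828e-01  1.49613212e-04 -1.20724471e-04] [ 0.67990602  0.17793379 -1.89984945] [-0.00613724  0.0336115  -0.03460178] 23.8
```

View pics/s15.png

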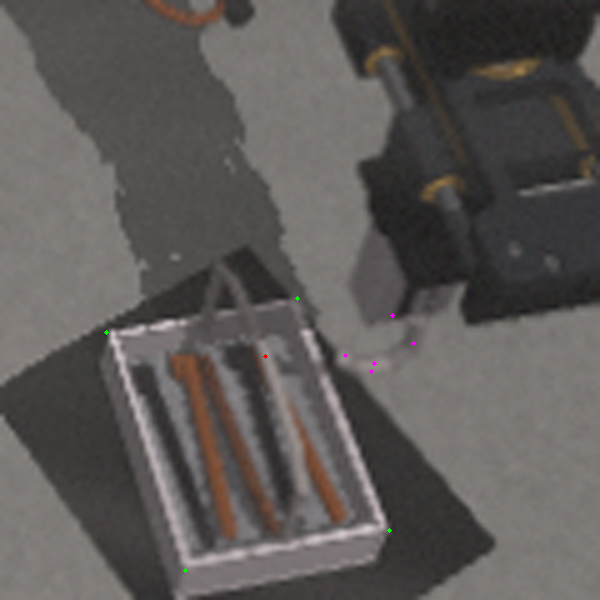

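Emit:
{"api": "arm_command", "payload": {"commands": [[0, [0.004, 0, -0.003], [0, 0, 0]], [0, [0.007, 0, -0.012], [0, 0, 0]], [0, [0.01, 0, -0.025], [0, 0, 0]], [0, [0.01, 0, -0.041], [0, 0, 0]], [0, [0.01, 0, -0.058], [0, 0, 0]], [0, [0.01, 0, -0.075], [0, 0, 0]], [0, [0.01, 0, -0.091], [0, 0, 0]], [0, [0.01, 0, -0.105], [0, 0, 0]], [0, [0.01, 0, -0.115], [0, 0, 0]], [0, [0.01, 0, -0.12], [0, 0, 0]]]}}

```text
time: 24.68
ee_pos: [0.4935, 0.3846, 0.3948]
eef_rot: [0.164, 0.986, 0.001, 0.001]
ft_force: [-0.0, 0.6, -2.1]
width: 0.0175
```

Emit:
{"api": "arm_command", "payload": {"commands": [[0, [-0.0046, -0.0134, 0], [0, 0, -0.013]], [0, [-0.015, -0.0436, 0], [0, 0, -0.043]], [0, [-0.0276, -0.0804, 0], [0, 0, -0.079]], [0, [-0.0403, -0.1173, 0], [0, 0, -0.115]], [0, [-0.0529, -0.1541, 0], [0, 0, -0.152]], [0, [-0.0656, -0.191, 0], [0, 0, -0.188]], [0, [-0.0782, -0.2278, 0], [0, 0, -0.224]], [0, [-0.0909, -0.2647, 0], [0, 0, -0.26]], [0, [-0.1035, -0.3015, 0], [0, 0, -0.297]], [0, [-0.115, -0.335, 0], [0, 0, -0.33]]]}}

```text
time: 25.52
ee_pos: [0.4929, 0.0276, 0.3924]
eef_rot: [-0.0, 1.0, 0.0, 0.0]
ft_force: [0.6, -0.2, -2.1]
width: 0.0177
```

Run:
```python
from ov import *
s=read_state(); print(s['ee_pos'],s['eef_rot'],s['ft_force'],s['time'],s['joint_positions'])
```

```text
[0.49293855 0.02763471 0.39242425] [-4.03988026e-04  9.99999872e-01  2.99913444e-04  5.73318491e-05] [ 0.61811454 -0.2497528  -2.12183621] 25.5167 [-0.81267749 -0.03126361  0.65769193  1.65993452  0.018573    1.50620862
  1.41518727]
```

Emit:
{"api": "arm_command", "payload": {"commands": [[0, [-0.001, -0.038, 0], [0, 0, 0]], [0, [-0.002, -0.076, 0], [0, 0, 0]], [0, [-0.003, -0.114, 0], [0, 0, 0]], [0, [-0.004, -0.152, 0], [0, 0, 0]], [0, [-0.006, -0.19, 0], [0, 0, 0]], [0, [-0.007, -0.228, 0], [0, 0, 0]], [0, [-0.008, -0.266, 0], [0, 0, 0]], [0, [-0.009, -0.3, 0], [0, 0, 0]], [0, [-0.01, -0.331, 0], [0, 0, 0]], [0, [-0.01, -0.351, 0], [0, 0, 0]]]}}

```text
time: 26.35
ee_pos: [0.5026, -0.3237, 0.392]
eef_rot: [0.001, 1.0, -0.001, -0.0]
ft_force: [-0.3, 0.1, -1.7]
width: 0.0176
```

Emit:
{"api": "arm_command", "payload": {"commands": [[0, [0, 0, 0], [0, 0, 0]], [0, [0, 0, 0], [0, 0, 0]], [0, [0, 0, 0], [0, 0, 0]], [0, [0, 0, 0], [0, 0, 0]], [0, [0, 0, 0], [0, 0, 0]], [0, [0, 0, 0], [0, 0, 0]], [0, [0, 0, 0], [0, 0, 0]], [0, [0, 0, 0], [0, 0, 0]], [0, [0, 0, 0], [0, 0, 0]], [0, [0, 0, 0], [0, 0, 0]]]}}

```text
time: 27.18
ee_pos: [0.5035, -0.3205, 0.3922]
eef_rot: [-0.0, 1.0, 0.0, 0.0]
ft_force: [-0.2, 0.2, -1.7]
width: 0.0179
```

Run:
```python
from ov import *
c=grab('scene'); s=c['s']; print(s['ee_pos'],s['eef_rot'],s['ft_force'],s['time'])
keep(c,'s16.pkl'); save(c,'s16.png',(140,20,300,200),4)
c=grab('wrist'); save(c,'w16.png',k=1.5); keep(c,'w16.pkl')
```

```text
[ 0.50353953 -0.32050917  0.39222746] [-1.59561288e-04  9.99999985e-01  6.75063630e-05  1.94797238e-05] [-0.2276442   0.24252845 -1.66612126] 27.1833
```

View pics/s16.png

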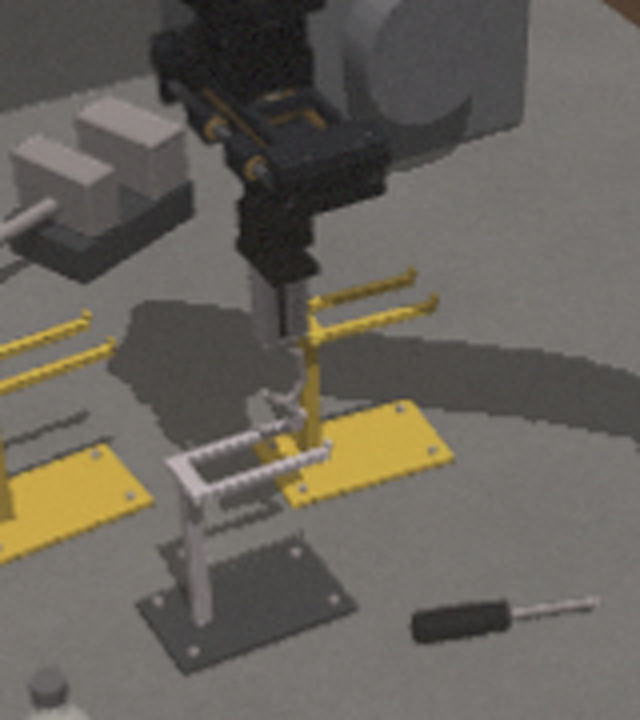

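View pics/w16.png

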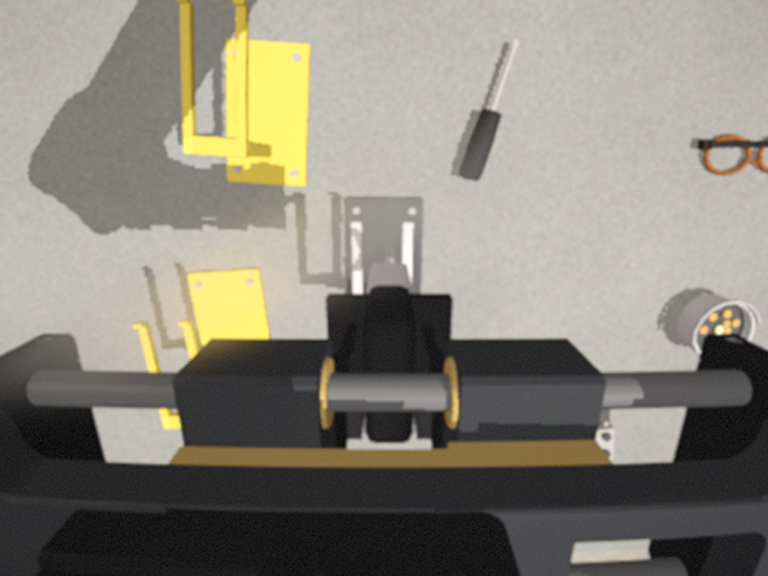

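Emit:
{"api": "arm_command", "payload": {"commands": [[0, [0.001, -0.001, 0.002], [0, 0, 0]], [0, [0.001, -0.002, 0.006], [0, 0, 0]], [0, [0.001, -0.003, 0.011], [0, 0, 0]], [0, [0.001, -0.003, 0.016], [0, 0, 0]], [0, [0.001, -0.003, 0.019], [0, 0, 0]], [0, [0.001, -0.003, 0.02], [0, 0, 0]], [0, [0.001, -0.003, 0.02], [0, 0, 0]], [0, [0.001, -0.003, 0.02], [0, 0, 0]], [0, [0.001, -0.003, 0.02], [0, 0, 0]], [0, [0.001, -0.003, 0.02], [0, 0, 0]]]}}

```text
time: 28.12
ee_pos: [0.5026, -0.3236, 0.3724]
eef_rot: [-0.0, 1.0, -0.0, 0.0]
ft_force: [0.1, 0.7, -2.1]
width: 0.0176
```

Run:
```python
from ov import *
c=grab('wrist'); s=c['s']; print(s['ee_pos'],s['eef_rot'],s['ft_force'],s['time'])
save(c,'w17.png',(210,110,310,250),5); keep(c,'w17.pkl')
```

```text
[ 0.50260446 -0.32362918  0.37242419] [-1.41768005e-04  9.99999974e-01 -5.09667843e-05  1.73268914e-04] [ 0.08562387  0.73588392 -2.0694552 ] 28.1167
```

View pics/w17.png

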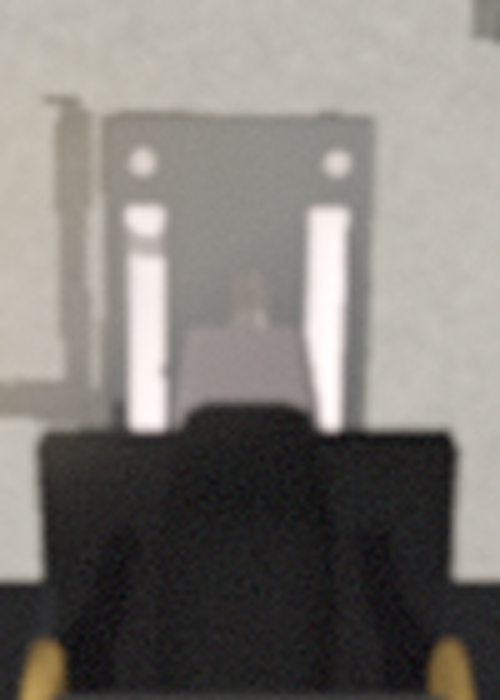

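Run:
```python
from ov import *
c=load('w17.pkl'); f=lambda *p:[(210+x/5-.4,110+y/5-.4) for x,y in p]
T=c['s']['ee_pos'][2]
print('prongs',onplane(c,f((127,350),(346,350),(167,350),(308,350)),.15)[:,1].round(4), 'base',onplane(c,f((105,120),(374,120)),.008)[:,1].round(4))
print('hook',onplane(c,f((250,300)),T-.19)[:,1],'housing',onplane(c,f((180,350),(303,350)),T-.145)[:,1],'plate',onplane(c,f((42,436),(453,436)),T-.077)[:,1])
w=load('w3.pkl');T=w['s']['ee_pos'][2]; print(T); save(w,'w3c.png',(210,110,310,250),5)
```

```text
prongs [-0.352  -0.3    -0.3425 -0.309 ] base [-0.3703 -0.2818]
hook [-0.3228516] housing [-0.33546583 -0.3134398 ] plate [-0.35018398 -0.29657932]
0.3877394958126661
```

View pics/w3c.png

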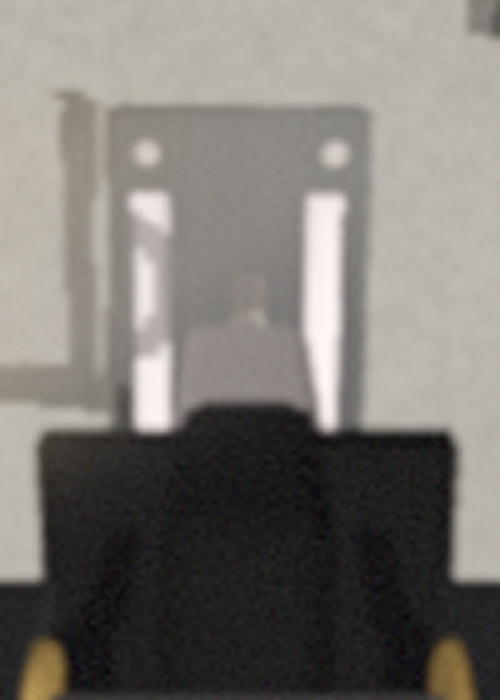

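Emit:
{"api": "arm_command", "payload": {"commands": [[0, [0, -0.001, 0.003], [0, 0, 0]], [0, [0, -0.002, 0.01], [0, 0, 0]], [0, [0, -0.002, 0.02], [0, 0, 0]], [0, [0, -0.002, 0.032], [0, 0, 0]], [0, [0, -0.002, 0.045], [0, 0, 0]], [0, [0, -0.002, 0.058], [0, 0, 0]], [0, [0, -0.002, 0.07], [0, 0, 0]], [0, [0, -0.002, 0.08], [0, 0, 0]], [0, [0, -0.002, 0.087], [0, 0, 0]], [0, [0, -0.002, 0.09], [0, 0, 0]]]}}

```text
time: 29.0
ee_pos: [0.5023, -0.3253, 0.2808]
eef_rot: [-0.0, 1.0, 0.0, -0.001]
ft_force: [-0.1, -0.1, -2.8]
width: 0.0177
```

Run:
```python
from ov import *
c=grab('scene'); s=c['s']; print(s['ee_pos'],s['eef_rot'],s['ft_force'],s['torque'],s['time'])
save(c,'s18.png',(160,60,280,200),5); keep(c,'s18.pkl')
c=grab('wrist'); save(c,'w18.png',(190,110,330,260),5)
```

```text
[ 0.50230357 -0.32532111  0.28083027] [-8.81019041e-05  9.99999742e-01  2.87726476e-04 -6.52729167e-04] [-0.07696402 -0.07277699 -2.83128193] [ 0.02663801 -0.00522136 -0.01992965] 29.0
```

View pics/s18.png

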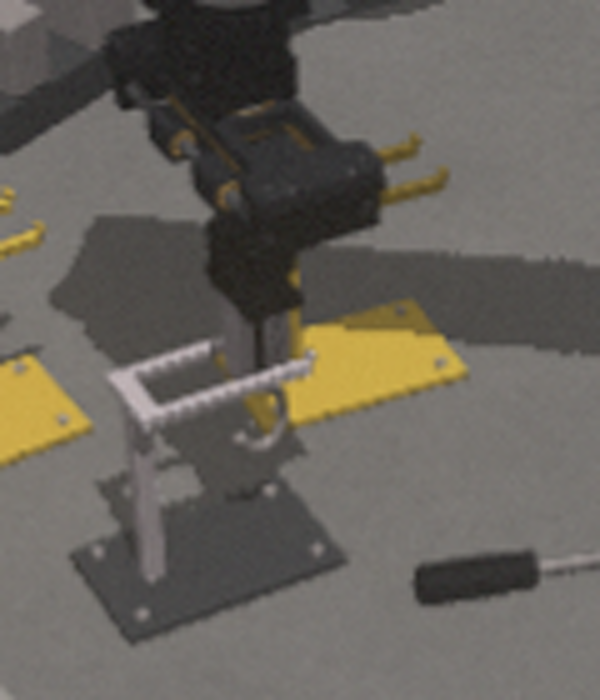

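View pics/w18.png

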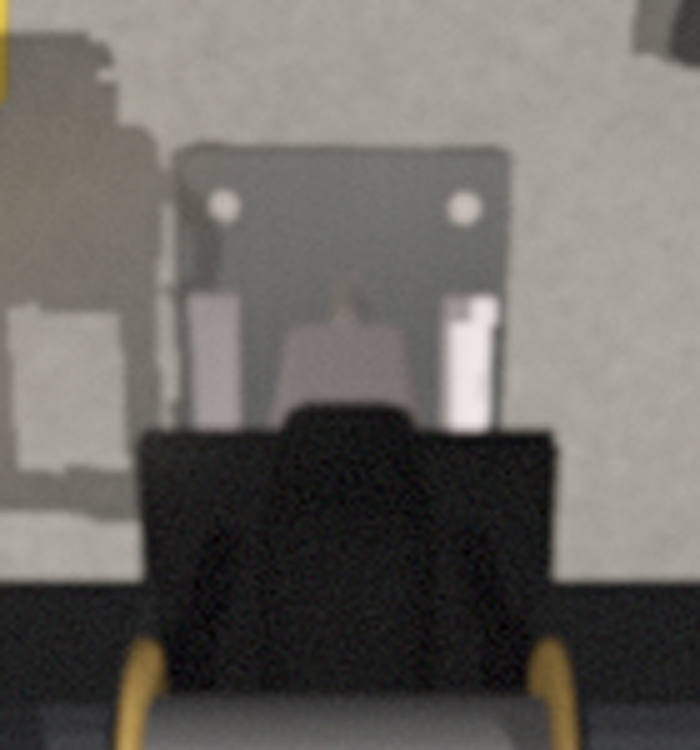

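Emit:
{"api": "arm_command", "payload": {"commands": [[0, [0, 0, 0.004], [0, 0, 0]], [0, [0, 0, 0.01], [0, 0, 0]], [0, [0, 0, 0.016], [0, 0, 0]], [0, [0, 0, 0.022], [0, 0, 0]], [0, [0, 0, 0.028], [0, 0, 0]], [0, [0, 0, 0.034], [0, 0, 0]], [0, [0, 0, 0.039], [0, 0, 0]], [0, [0, 0, 0.042], [0, 0, 0]], [0, [0, 0, 0.044], [0, 0, 0]], [0, [0, 0, 0.044], [0, 0, 0]]]}}

```text
time: 29.93
ee_pos: [0.5024, -0.3255, 0.2378]
eef_rot: [-0.0, 1.0, 0.0, -0.0]
ft_force: [0.6, 0.1, -2.7]
width: 0.0175
```

Run:
```python
from ov import *
c=grab('scene'); s=c['s']; print(s['ee_pos'],s['eef_rot'],s['ft_force'],s['torque'],s['time'])
save(c,'s19.png',(160,60,280,200),5); keep(c,'s19.pkl')
```

```text
[ 0.50244703 -0.32551052  0.23781195] [-7.44518407e-05  9.99999967e-01  1.14003781e-04 -2.15640335e-04] [ 0.64236598  0.13845313 -2.73616871] [ 0.04078283  0.0201951  -0.04993768] 29.9333
```

View pics/s19.png

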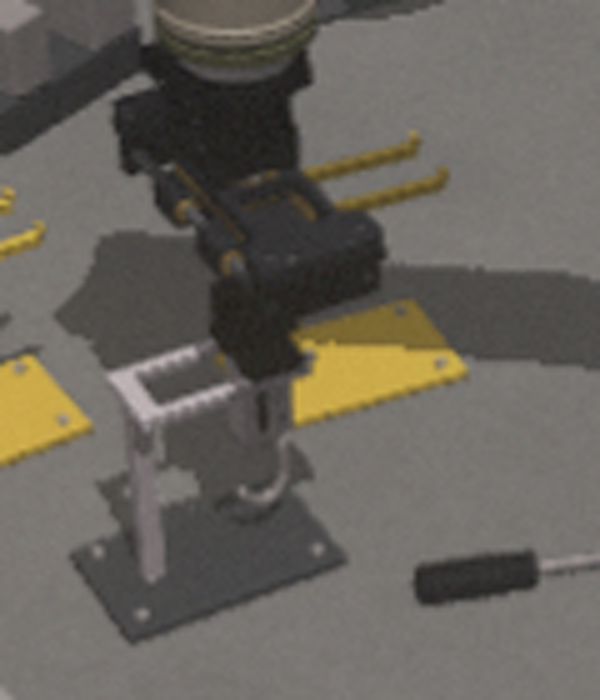

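Still held, about 2.5 mm above the seat. I'm lowering the rest of the way gently until it makes contact.

Emit:
{"api": "arm_command", "payload": {"commands": [[0, [0, 0, 0.0005], [0, 0, 0]], [0, [0, 0, 0.001], [0, 0, 0]], [0, [0, 0, 0.0015], [0, 0, 0]], [0, [0, 0, 0.002], [0, 0, 0]], [0, [0, 0, 0.0023], [0, 0, 0]], [0, [0, 0, 0.0026], [0, 0, 0]], [0, [0, 0, 0.0028], [0, 0, 0]], [0, [0, 0, 0.003], [0, 0, 0]], [0, [0, 0, 0.003], [0, 0, 0]], [0, [0, 0, 0.003], [0, 0, 0]]]}}

```text
time: 30.82
ee_pos: [0.5025, -0.3256, 0.2352]
eef_rot: [-0.0, 1.0, 0.0, 0.0]
ft_force: [0.2, 0.5, -0.6]
width: 0.0181
```

Emit:
{"api": "arm_command", "payload": {"commands": [[25, [0, 0, 0], [0, 0, 0]], [30, [0, 0, 0], [0, 0, 0]], [50, [0, 0, 0], [0, 0, 0]], [80, [0, 0, 0], [0, 0, 0]], [100, [0, 0, 0], [0, 0, 0]], [100, [0, 0, 0], [0, 0, 0]], [100, [0, 0, 0], [0, 0, 0]], [100, [0, 0, 0], [0, 0, 0]], [100, [0, 0, 0], [0, 0, 0]], [100, [0, 0, 0], [0, 0, 0]]]}}

```text
time: 31.65
ee_pos: [0.5025, -0.3255, 0.2352]
eef_rot: [-0.0, 1.0, 0.0, -0.0]
ft_force: [0.8, -0.8, -1.0]
width: 0.0716
```

Run:
```python
from ov import *
c=grab('scene'); s=c['s']; print(s['ee_pos'],s['eef_rot'],s['ft_force'],s['torque'],s['time'],s['width'])
save(c,'s20.png',(160,60,280,200),5)
c=grab('wrist'); save(c,'w20.png',k=1.5)
```

```text
[ 0.50252604 -0.3255427   0.23516767] [-1.04436731e-04  9.99999992e-01  6.10937953e-05 -2.79771085e-05] [ 0.75281966 -0.76440081 -0.99844285] [ 0.00121285  0.01316225 -0.00253352] 31.65 0.07158625395349895
```

View pics/s20.png

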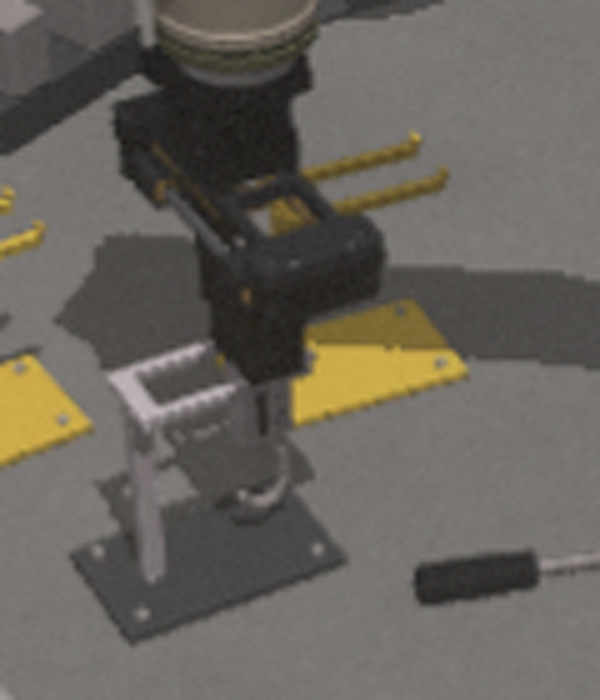

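View pics/w20.png

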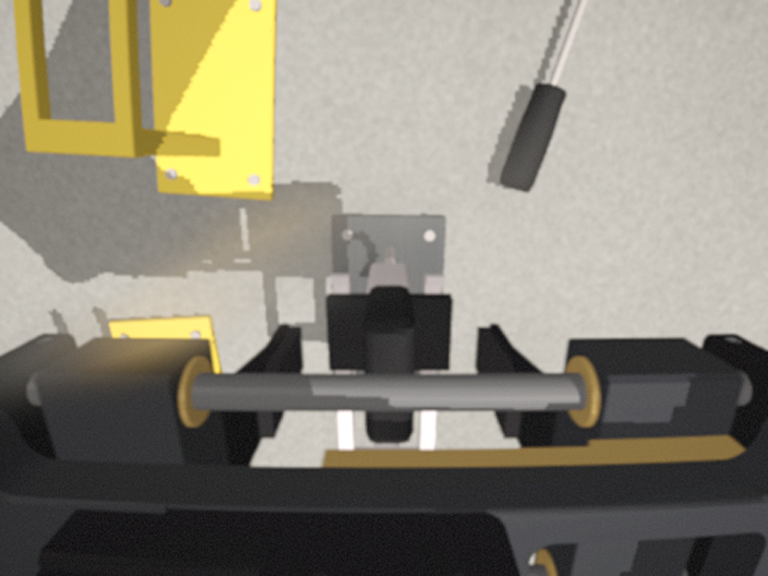

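Released, and the scale is seated. I'm raising the gripper straight up.

Emit:
{"api": "arm_command", "payload": {"commands": [[100, [0, 0, 0], [0, 0, 0]], [100, [0, 0, -0.003], [0, 0, 0]], [100, [0, 0, -0.01], [0, 0, 0]], [100, [0, 0, -0.02], [0, 0, 0]], [100, [0, 0, -0.035], [0, 0, 0]], [100, [0, 0, -0.055], [0, 0, 0]], [100, [0, 0, -0.08], [0, 0, 0]], [100, [0, 0, -0.105], [0, 0, 0]], [100, [0, 0, -0.125], [0, 0, 0]], [100, [0, 0, -0.135], [0, 0, 0]]]}}

```text
time: 32.58
ee_pos: [0.5027, -0.3263, 0.3739]
eef_rot: [0.0, 1.0, -0.001, 0.002]
ft_force: [0.3, 0.2, 0.1]
width: 0.0876
```

Emit:
{"api": "arm_command", "payload": {"commands": [[100, [0.005, 0, 0], [0, 0, 0]], [100, [0.02, 0, 0], [0, 0, 0]], [100, [0.04, 0, 0], [0, 0, 0]], [100, [0.06, 0, 0], [0, 0, 0]], [100, [0.075, 0, 0], [0, 0, 0]], [100, [0.08, 0, 0], [0, 0, 0]], [100, [0.08, 0, 0], [0, 0, 0]], [100, [0.08, 0, 0], [0, 0, 0]], [100, [0.08, 0, 0], [0, 0, 0]], [100, [0.08, 0, 0], [0, 0, 0]]]}}

```text
time: 33.42
ee_pos: [0.4234, -0.3252, 0.3699]
eef_rot: [-0.001, 1.0, -0.0, -0.0]
ft_force: [-0.2, -0.5, -0.3]
width: 0.0868
```

Run:
```python
from ov import *
c=grab('scene'); s=c['s']; print(s['ee_pos'],s['ft_force'],s['time'],s['width'])
save(c,'s21.png',k=1.5); save(c,'s21c.png',(160,80,280,200),5); keep(c,'s21.pkl')
c=grab('top'); save(c,'t21.png',k=1.5); save(c,'t21c.png',(80,160,180,230),7); keep(c,'t21.pkl')
```

```text
[ 0.42338895 -0.3251975   0.36989912] [-0.17062702 -0.53668953 -0.31916461] 33.4167 0.08682004880304771
```

View pics/s21.png

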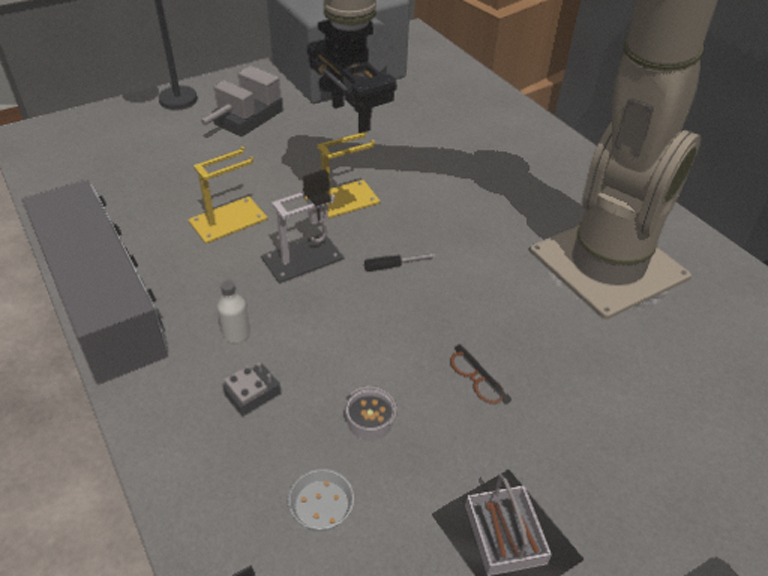

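View pics/s21c.png

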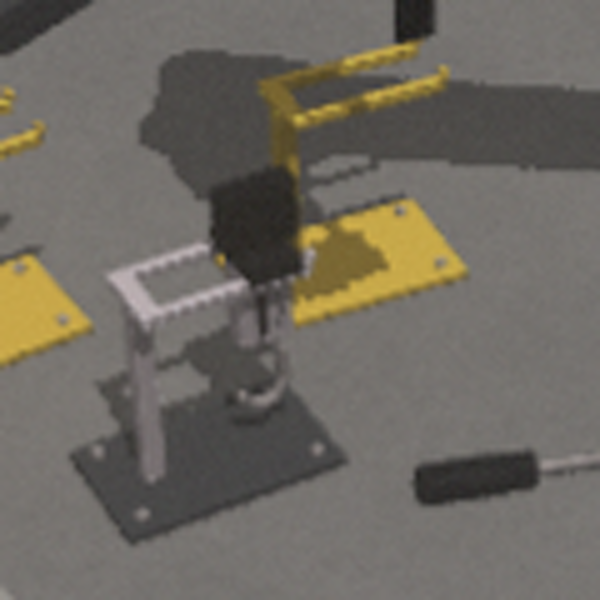

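View pics/t21.png

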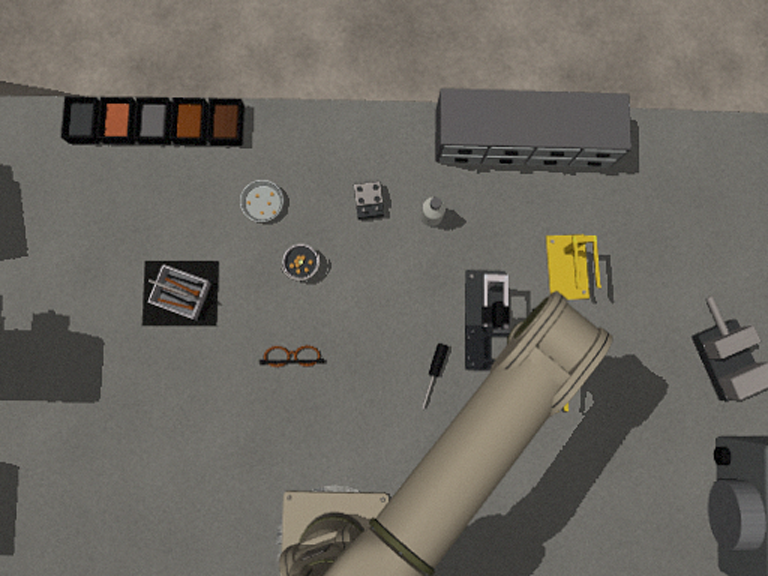

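View pics/t21c.png

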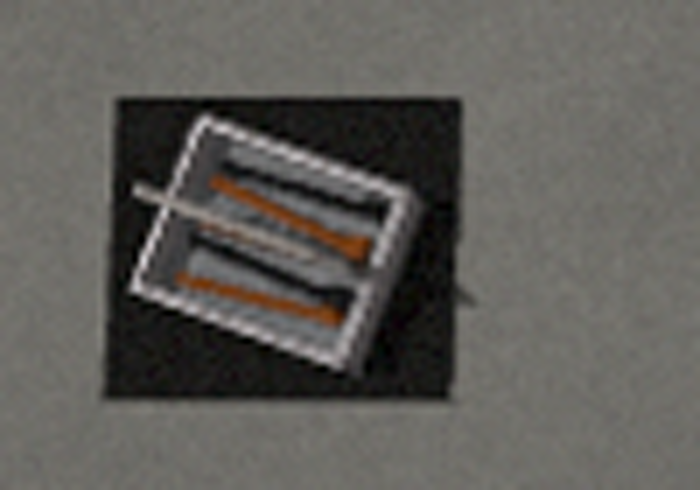

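Run:
```python
from ov import *
c=load('t21.pkl'); f=lambda *p:[(80+x/7-.4,160+y/7-.4) for x,y in p]
print('tray ctr',onplane(c,f((205,115),(422,190),(357,376),(132,288)),.036)[:,:2].mean(0)); print('pad ctr',onplane(c,f((115,98),(462,98),(450,400),(103,398)),.004)[:,:2].mean(0))
a=load('top0.pkl')['pixels'].astype(int);b=c['pixels'].astype(int)
for n,(x,y) in dict(pot=(201,175),glass=(195,237),dish=(175,134),jig=(246,133),bottle=(289,140),driver=(290,250)).items():
    print(n,np.abs(a[y-20:y+20,x-20:x+20]-b[y-20:y+20,x-20:x+20]).mean().round(1))
```

```text
tray ctr [0.5496676  0.35864314]
pad ctr [0.55042222 0.36594006]
pot 2.5
glass 2.6
dish 2.2
jig 2.6
bottle 2.4
driver 2.8
```

```bash
python3 -c "
from bench import *
print(close_job())"
```

```text
the job is handed in; nothing more can be done
None
```

The job is done and handed in at about 33.5 s of the 72 s allowed; `close_job()` gives no verdict.

**What I did**
- **Lift and weigh:** I took the scale out of the grey stand and hooked the tray's wire handle at its peak. The tray was lifted until it hung level about 4.7 cm clear, and held still for about 2.5 s. The wrist force showed about 3.8 N, so the tray weighs roughly 0.38 kg.
- **Carry and set down:** I raised the tray to clear the pot, carried it slowly to the rubber pad, set it down level and backed the hook out cleanly.
- **Return:** I hung the scale back between the prongs and withdrew the gripper.

**Last checks**
- **Scale:** it hangs in its stand with the shoulder plate on the prongs. The gripper is open and well clear, touching nothing.
- **Tray:** it stands flat and entirely on the pad, still turned about 18.5° relative to the pad because I did not rotate it.
- **Centring:** the checks disagree a little. The wrist view before set-down put the tray within 2 mm of the pad centre, while the final top view reads about 7 mm off in y. Some of that 7 mm is probably my reading of the tray's corners, since the near wall is visible beside the rim. I estimate the real offset at under 5 mm.
- **Other things:** the pot, glasses, dish, jig, bottle and screwdriver show only picture noise between the first and last top views. The yellow stands were not touched.

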